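Refit the washed rollers and wind the track's spring drive

ROBOT

A 7-joint arm with a two-finger parallel gripper is mounted at the origin on the work surface. World frame = base frame: x ahead of the robot, y to its left, z up, the work surface at z = 0. Lengths are in m, angles in rad, forces in N, time in s.
With the tool pointing down it reaches from about 0.4 to 0.875 m from the base axis. Payload 19.3 kg.
Tool frame: the origin (TCP) lies on the front face of the gripper's body, between the roots of the fingers; the fingertips stand 73 mm ahead of it and the grasp point (between the pads) lies 54 mm ahead of it; z points along the fingers, y is the direction in which the jaws open and shut (so a half turn about z gives the same grasp; the last joint's range is limited). The gripper opens to 85 mm and grips with 20 to 120 N. Pads are 22 mm wide; open, the fingers measure 114 mm over their backs; the gripper's body (76 mm by 85 mm) begins 54 mm behind the grasp point. The pads swing forward as they close: fully open they stand 13 mm farther back than shut.
Start: joints at [1.187, 0.521, -0.036, 1.599, 0.021, 1.021, -0.113], TCP at [0.193, -0.594, 0.304] pointing down, gripper open.
Joint ranges: [-2.91, 2.91], [-0.3, 2.13], [-1.5, 1.42], [0.17, 2.43], [-1.26, 4.41], [0.16, 1.93], [-2.52, 2.52]. Speed limits (rad/s): [1.89, 1.89, 2.39, 2.39, 3.01, 3.01, 3.01].

INTERFACE

Orientations are given as a unit quaternion [w, x, y, z].
In Python, from bench import ctrl, viewer gives the robot as it stands.
- The arm moves only by the tool servo_tool, never from a script. Its argument "increments" is a list that holds one entry, the list of rows, each a list of 5 numbers: the finger opening in m, from 0 to 0.0854, then the shift along the tool's x, y, z in m, then the turn about the tool's z in degrees. In form: [[[hand, x, y, z, spin], ...]]. A call has 1 to 10 rows; each row is the pose to reach, as a shift and turn from the pose commanded when the call began, along the tool's axes at that moment; what a row does not reach only later rows make up. A row lasts 1/12 s, in which the tool goes at most 41.7 mm and 7.16 degrees, less where a joint would pass 70% of its speed; a pose out of reach is approached as far as the arm can. A call with a gripper value outside its range is refused whole. The fingers move at their own pace and stop on an object; "grip_force" is the grip in N (left out, the last holds). Time passes only in rows, so rows that repeat a pose let the fingers close. It gives the time, the measured TCP pose, the force and the opening at its end, in the units of the state.
- ctrl.observe(): the state, without advancing time (a new reading comes with each control period).
- viewer.capture(name): name is "side" or "top"; returns (picture, depth): 400x640x3 uint8, red, green, blue; 400x640 float32, m along the optical axis (not along the pixel's ray), 0 where there is no reading.
- viewer.camera_model(name): a dict with "fx", "fy", "cx", "cy" (pixels), "R" (3x3) and "t" (3): a world point X has camera coordinates R X + t. Camera axes: x right, y down, z forward; pixel columns grow to the right and rows downward; lengths in m; the calibration is good to about 2 mm. A picture is of the moment at which its call begins. camera_model takes no time and is no camera call.
- ctrl.finish_job(): hands the job in, once; it reports no verdict.
The state is a dict: "t": time; "joint_pos": joint angles; "qd": joint speeds; "tau": joint torques, N m; "eef_pos": TCP position; "eef_rot": TCP orientation; "force": force on the tool from outside, world axes, zero at the start; "ft_torque": the same for the moment, N m; "gripper_width": finger opening in m.
Only numpy, scipy, OpenCV 4.12 (cv2) and the standard library are available. Lean on these libraries where they do the work, as an engineer would, in place of code of your own. Each camera call takes 0.05 s, during which the arm holds its last target. There are 200 camera calls.

TASK

Put the packing line's roller track back together after its wash: take every white transit bar out of the track and lay it flat in the shallow steel pan, and lower every loose roller into a free pair of slots so that both axle ends sit fully home. With the track complete, swing the drive's ratchet lever right across to its other side, and only then wind the key clockwise in repeated turns until it comes to its stop. Leave the other things on the table where they are.

Things in the scene. Friction and masses are not known exactly. Their poses are not given: they have to be found in the camera images.
- roller1: Loose conveyor roller: steel tube 40 mm across and 94 mm long, a 44 x 44 mm square grey end cap 8 mm thick at each end (110 mm over the caps, so it lies on its caps without rolling, centre 22 mm up), and a 12 mm axle standing out 20 mm at each end (150 mm overall); 0.2 to 0.4 kg. Origin at its centre; its y axis is the axle. Two or three rollers are present, the others are None.
- roller2: Loose conveyor roller: steel tube 40 mm across and 94 mm long, a 44 x 44 mm square grey end cap 8 mm thick at each end (110 mm over the caps, so it lies on its caps without rolling, centre 22 mm up), and a 12 mm axle standing out 20 mm at each end (150 mm overall); 0.2 to 0.4 kg. Origin at its centre; its y axis is the axle. Two or three rollers are present, the others are None.
- roller3: Loose conveyor roller: steel tube 40 mm across and 94 mm long, a 44 x 44 mm square grey end cap 8 mm thick at each end (110 mm over the caps, so it lies on its caps without rolling, centre 22 mm up), and a 12 mm axle standing out 20 mm at each end (150 mm overall); 0.2 to 0.4 kg. Origin at its centre; its y axis is the axle. Two or three rollers are present, the others are None.
- bar1: White plastic transit bar fitted in a slot pair of the track at the start: square body 24 x 24 mm, 110 mm long, with 12 mm axle ends (150 mm overall), 0.15 kg. Origin at its centre; its y axis is its length. One or two of the three bars are present, the others are None.
- bar2: White plastic transit bar fitted in a slot pair of the track at the start: square body 24 x 24 mm, 110 mm long, with 12 mm axle ends (150 mm overall), 0.15 kg. Origin at its centre; its y axis is its length. One or two of the three bars are present, the others are None.
- bar3: White plastic transit bar fitted in a slot pair of the track at the start: square body 24 x 24 mm, 110 mm long, with 12 mm axle ends (150 mm overall), 0.15 kg. Origin at its centre; its y axis is its length. One or two of the three bars are present, the others are None.
- track: Fixed roller track: grey base plate 280 x 150 mm, 8 mm thick, with two aluminium rails 280 mm long along its x axis, centred at y = +-63 mm, each 8 mm thick (118 mm clear between them). Each rail has three open-topped slots at x = -90, 0 and +90 mm, each slot 16 mm wide between two upright lugs 12 mm wide with round tops; slot floor 55 mm above the table, lug tops 91 mm. Origin: centre of its underside on the table, z up.
- bay1 (a point): Centre of a roller fully home in slot pair 1 of the track (61 mm above the table; the axle's centre then lies 6 mm above the slot floors). Axes as the track's: the seated axle lies along y, slots open upward (z).
- bay2 (a point): Centre of a roller fully home in slot pair 2 of the track (61 mm above the table; the axle's centre then lies 6 mm above the slot floors). Axes as the track's: the seated axle lies along y, slots open upward (z).
- bay3 (a point): Centre of a roller fully home in slot pair 3 of the track (61 mm above the table; the axle's centre then lies 6 mm above the slot floors). Axes as the track's: the seated axle lies along y, slots open upward (z).
- pan: Fixed shallow steel pan, 150 mm (x) by 230 mm (y), 40 mm tall, walls and floor 4 mm. Origin: centre of its underside on the table.
- drive: Fixed white box of the spring drive, 250 mm (x) by 120 mm (y), 60 mm tall; origin: centre of its underside. On its top stand the winding key with its toothed wheel (axis at x = +55 mm) and the ratchet pawl lever (pivot at x = -15 mm).
- pawl (a joint): Ratchet pawl lever on the drive, rad; upright hinge. 0 (start): its post leans to the drive's -y side, and the pawl's nose blocks the key from winding. 1.0 (its stop): the post leans to the +y side, the pawl is set to wind. Grows clockwise seen from above; stays where it is left (about 0.08 N m to move).
- pawl_post (a point): On the pawl lever's upright black post (16 mm across, top 109 mm above the table), on its axis, 97 mm above the table; 65 mm from the hinge axis. The lever's flat arm below it ends 69 mm above the table.
- pawl_pivot (a point): On the upright hinge axis of the pawl lever, 97 mm above the table.
- key (a joint): Winding key, rad turned clockwise seen from above; upright axis. 0 unwound (start about 0), 4.2 fully wound, where it stops. With the pawl not set to wind it is blocked after about 0.15. A spring pulls back, but the ratchet holds the key where it is let go; turning takes 0.12 N m at first and 0.21 N m at the end. It needs several partial turns with regrasps.
- key_grip (a point): Centre of the key's upright steel blade, on the turning axis, 107 mm above the table. Blade 60 mm long (this point's x axis), 9 mm thick (y axis), from 88 to 124 mm above the table; the toothed wheel below it is 74 mm across, up to 70 mm above the table. The axes turn with the key.
- jar: Bystander: jar, 56 mm across, 70 mm tall. Leave it alone. Origin: centre of its underside.
- tape: Bystander: ring of tape lying flat, 90 mm across, 40 mm tall. Leave it alone. Origin: centre of its underside.
- cup: Bystander: steel cup, 70 mm across, 60 mm tall. Leave it alone. Origin: centre of its underside.

How it is judged:
By the outcome, as a careful person would: the job done as asked, in the order asked, and still so for the second after the job is handed in, with the robot touching nothing.
Of roller1, roller2, roller3 only 2 to 3 are there at a start; the rules pass over those that are not, and their reading is None.
Of bar1, bar2, bar3 only 1 to 2 are there at a start; the rules pass over those that are not, and their reading is None.
At some moment in a run one of roller1, roller2, roller3 may be knocked a few centimetres aside while the robot is not near it.
Once in a run the grip may slacken for a moment while it holds something.
It also fails if it takes over 210 s, if anything falls off the work surface, if the arm or the gripper's body presses on something with over 40 N, if the wrist force passes 120 N, or if a joint passes its speed limit or range.

## Working session

There is one attempt and no reset: what is moved stays moved. The work goes in short steps, Python scripts to look and compute and a tool call to move; the robot and the scene stay as the last step left them, time stands still between calls to the robot, and variables do not carry over. Pictures are saved under pics/ and viewed, about 12 in all and at most 16, crops included, and the job is handed in when it is done.

Besides the shell and the picture viewer there is one more tool, called after "Call:" as name(argument=value, ...) on one line, values as JSON. servo_tool: Moves the arm, as the interface text tells. Its arguments: {"type":"object","properties":{"increments":{"type":"array"},"grip_force":{"type":"number"}},"required":["increments"]}

```bash
ls; mkdir -p pics; cat > h.py <<'E'
import numpy as np, cv2
from bench import ctrl, viewer
def cap(n,save=None):
    p,d=viewer.capture(n)
    if save: cv2.imwrite('pics/'+save,p[:,:,::-1])
    return p,d,viewer.camera_model(n)
def ray(m,u,v,z):
    R=np.array(m['R']);t=np.array(m['t']);c=-R.T@t
    d=R.T@np.array([(u-m['cx'])/m['fx'],(v-m['cy'])/m['fy'],1]); return c+d*(z-c[2])/d[2]
def pt(m,u,v,z):  # by depth
    return np.array(m['R']).T@(np.array([(u-m['cx'])/m['fx'],(v-m['cy'])/m['fy'],1])*z-np.array(m['t']))
def cloud(m,d):
    v,u=np.indices(d.shape); P=np.stack([(u-m['cx'])/m['fx']*d,(v-m['cy'])/m['fy']*d,d],-1)
    W=(P-np.array(m['t']))@np.array(m['R']); W[d==0]=np.nan; return W
def proj(m,X):
    q=np.array(m['R'])@np.array(X)+np.array(m['t']); return q[0]/q[2]*m['fx']+m['cx'],q[1]/q[2]*m['fy']+m['cy']
E
python3 - <<'E'
from h import *
for n in('top','side'):
    p,d,m=cap(n,n+'0.png'); print(n,{k:np.round(v,3).tolist() for k,v in m.items()},(d>0).mean())
print(ctrl.observe())
E
```

```text
pics
top {'fx': 413.762, 'fy': 413.762, 'cx': 315.979, 'cy': 199.713, 'R': [[-0.009, -1.0, -0.009], [-0.987, 0.01, -0.162], [0.162, 0.008, -0.987]], 't': [-0.019, 0.536, 1.042]} 0.9959609375
side {'fx': 445.843, 'fy': 445.843, 'cx': 321.503, 'cy': 197.779, 'R': [[-0.978, -0.207, -0.004], [-0.123, 0.598, -0.792], [0.167, -0.774, -0.611]], 't': [0.523, 0.179, 0.967]} 0.99603125
{'t': 0.1, 'joint_pos': array([ 1.18684251,  0.52192   , -0.03630768,  1.59994257,  0.02119804,
        1.02111477, -0.11280735]), 'qd': array([ 0.00171252,  0.0007648 , -0.00210276, -0.00189912, -0.0008024 ,
       -0.00012702,  0.00051602]), 'tau': array([ 4.54682318e-03, -9.28495789e+01,  1.98488653e+00, -3.70535088e+01,
        1.81842962e-02,  5.27950062e-03,  7.91942171e-05]), 'eef_pos': array([ 0.19278654, -0.59428315,  0.30340794]), 'eef_rot': array([-4.86108657e-04,  9.87722771e-01,  1.56216126e-01, -1.16667093e-04]), 'force': array([-0.01973329,  0.50852108, -0.21716515]), 'ft_torque': array([ 1.38006978e-02,  3.56011152e-05, -5.72915279e-02]), 'gripper_width': 0.08540690826851759}
```

View pics/top0.png

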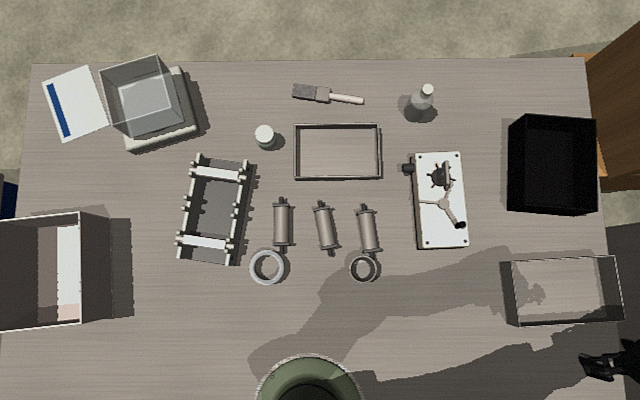

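View pics/side0.png

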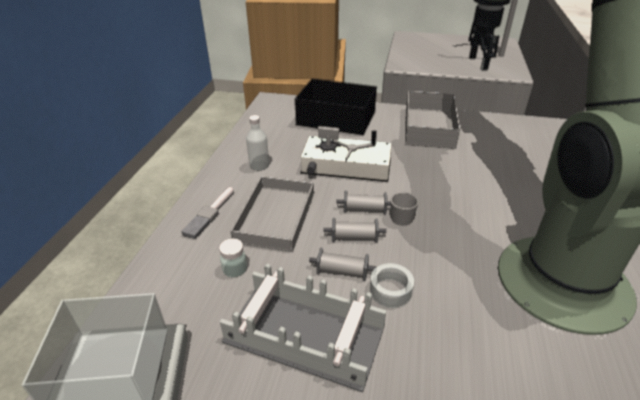

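The top view shows the track at (215,210) with white bars in its end slot pairs, (217,173) and (205,242). The three rollers are at (283,225), (326,228) and (368,230), the pan is at (338,152), and the drive at (440,200) has its lever post at (460,225) and key at (440,175). The side view agrees.

```bash
cat > meas.py <<'E'
from h import *
def blobs(n,box,zlo,zhi,ext=None,mina=15):
    p,d,m=cap(n); W=cloud(m,d); u0,v0,u1,v1=box
    M=np.zeros(d.shape,np.uint8); z=np.nan_to_num(W[...,2],nan=-1)
    M[v0:v1,u0:u1]=((z>zlo)&(z<zhi))[v0:v1,u0:u1]
    if ext is not None: M&=ext(p).astype(np.uint8)
    k,L,S,C=cv2.connectedComponentsWithStats(M,connectivity=8); out=[]
    for i in range(1,k):
        if S[i,4]<mina: continue
        P=W[L==i]; r=cv2.minAreaRect((P[:,:2]*1000).astype(np.float32))
        out.append((S[i].tolist(),np.round(np.median(P,0),4),np.round(np.percentile(P[:,2],[5,95]),4),np.round(r[0],1),np.round(r[1],1),round(r[2],1)))
    return out
E
python3 - <<'E'
from meas import *
print('table z');p,d,m=cap('top');W=cloud(m,d);print(W[260,330],W[100,240])
def show(t,b):
    print(t); [print('  ',*x) for x in b]
show('rollers',blobs('top',(270,190,385,262),.012,.06))
show('track lugs',blobs('top',(170,145,262,270),.075,.1,mina=4))
show('track all',blobs('top',(170,145,262,270),.04,.1))
show('bars',blobs('top',(170,145,262,270),.05,.085,lambda p:p.min(2)>200,10))
show('pan',blobs('top',(285,115,390,185),.025,.06))
show('drive',blobs('top',(400,140,480,260),.052,.065))
show('drive hi',blobs('top',(400,140,480,260),.075,.14,mina=4))
E
python3 - <<'E'
import cv2
a=cv2.imread('pics/top0.png');b=cv2.imread('pics/side0.png')
x=cv2.resize(a[145:275,165:265],None,fx=4,fy=4,interpolation=2);y=cv2.resize(a[140:260,395:485],None,fx=4,fy=4,interpolation=2)
y=cv2.copyMakeBorder(y,0,520-480,0,0,0);cv2.imwrite('pics/crop1.png',cv2.hconcat([x,y]))
E
```

```text
table z
[ 0.37935066 -0.05910259  0.00164567] [0.83036984 0.18974634 0.00549127]
rollers
   [272, 197, 18, 57, 719] [0.4715 0.0683 0.041 ] [0.0269 0.047 ] [472.3  70.1] [148.1  43.3] 0.6
   [313, 200, 24, 57, 713] [ 0.4622 -0.0442  0.0407] [0.0271 0.0467] [463.6 -44.6] [149.5  42.5] 10.1
   [356, 203, 24, 57, 718] [ 0.4525 -0.1549  0.0407] [0.0271 0.0466] [ 454.  -156.2] [149.5  42.7] 8.1
   [270, 250, 14, 12, 81] [0.3901 0.0804 0.0421] [0.0299 0.0455] [390.3  81.8] [42.1 15.2] 50.3
   [353, 256, 20, 6, 52] [ 0.381  -0.1438  0.0401] [0.0168 0.0592] [ 381.5 -140.5] [46.3 12.4] 89.1
track lugs
   [190, 160, 6, 6, 28] [0.6281 0.2918 0.0893] [0.0774 0.094 ] [627.9 292.3] [ 8.7 12.1] 80.6
   [195, 166, 26, 11, 115] [0.6097 0.2542 0.0764] [0.0752 0.0786] [608.2 254.9] [64.4 22.9] 83.6
   [238, 167, 5, 6, 24] [0.6071 0.1683 0.0907] [0.08   0.0956] [608.8 169. ] [ 8.3 12. ] 82.8
   [188, 171, 6, 6, 27] [0.5992 0.2955 0.0892] [0.0773 0.0947] [600.1 297. ] [ 8.4 11.1] 79.7
   [218, 170, 23, 14, 107] [0.5945 0.1945 0.0769] [0.0751 0.0927] [596.3 195.1] [60.6 27.7] 72.5
   [183, 195, 6, 5, 26] [
[... 1993 characters left out ...]
, 245, 6, 3, 12] [0.4154 0.1959 0.069 ] [0.066 0.071] [415.8 195. ] [14.1  4.2] 75.7
   [176, 247, 5, 11, 25] [0.4018 0.3281 0.0575] [0.0557 0.0595] [401.7 327.9] [ 5.9 26.6] 77.9
   [226, 254, 4, 12, 24] [0.3831 0.2033 0.0571] [0.0537 0.0606] [382.1 203.4] [ 4.9 28.3] 80.7
pan
   [294, 123, 86, 56, 706] [ 0.6808 -0.0798  0.0395] [0.0265 0.0443] [671.6 -79.4] [228.5 151.9] 89.9
drive
   [414, 151, 55, 97, 3537] [ 0.5207 -0.3387  0.0613] [0.0577 0.0642] [ 534.5 -346.1] [251.  121.7] 2.2
drive hi
   [439, 160, 11, 26, 195] [ 0.5878 -0.3408  0.1193] [0.0828 0.1275] [ 589.2 -350.9] [59.7 28.1] 6.0
   [454, 221, 12, 7, 61] [ 0.4611 -0.3744  0.1081] [0.0803 0.113 ] [ 462.1 -377.6] [14.7 14.6] 21.0
```

View pics/crop1.png

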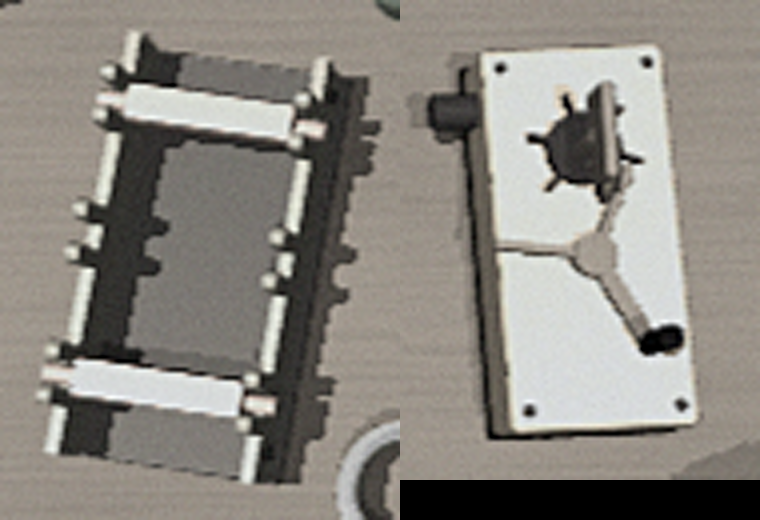

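```bash
cat > go.py <<'E'
import sys,numpy as np
from bench import ctrl
def rel(*wps):
    s=ctrl.observe();w,x,y,z=s['eef_rot'];p=np.array(s['eef_pos']);ph=np.arctan2(2*(x*y+w*z),1-2*(y*y+z*z))
    print('t%.1f'%s['t'],'p',np.round(p*1000,1),'phi %.1f'%np.degrees(ph),'F',np.round(s['force'],1),'w %.1f'%(1e3*s['gripper_width']),'q',np.round(s['joint_pos'],2))
    for q in wps:
        d=np.array(q[:3])/1000-p;c,n=np.cos(ph),np.sin(ph);sp=np.degrees(ph)-q[3]
        print('  ->',q,'rel',np.round([d[0]*c+d[1]*n,d[0]*n-d[1]*c,-d[2]],4),'spin %.1f'%sp)
        p=np.array(q[:3])/1000;ph=np.radians(q[3])
if __name__=='__main__':
    a=[float(v) for v in sys.argv[1:]]; rel(*[a[i:i+4] for i in range(0,len(a),4)])
E
python3 go.py 330 -320 304 18  470 -30 304 18  604.4 232.5 250 80.9  604.4 232.5 115 80.9
```

```text
t0.5 p [ 192.9 -594.5  303.9] phi 18.0 F [ 0.  -0.1 -0.6] w 85.3 q [ 1.19  0.52 -0.04  1.6   0.02  1.02 -0.11]
  -> [330.0, -320.0, 304.0, 18.0] rel [ 2.151e-01 -2.188e-01 -1.000e-04] spin -0.0
  -> [470.0, -30.0, 304.0, 18.0] rel [ 0.2228 -0.2325 -0.    ] spin 0.0
  -> [604.4, 232.5, 250.0, 80.9] rel [ 0.2089 -0.2081  0.054 ] spin -62.9
  -> [604.4, 232.5, 115.0, 80.9] rel [0.    0.    0.135] spin 0.0
```

Call:
servo_tool(increments=[[[0.06,0.215,-0.219,0,0],[0.06,0.215,-0.219,0,0],[0.06,0.215,-0.219,0,0],[0.06,0.215,-0.219,0,0],[0.06,0.215,-0.219,0,0],[0.06,0.215,-0.219,0,0],[0.06,0.215,-0.219,0,0],[0.06,0.215,-0.219,0,0],[0.06,0.215,-0.219,0,0],[0.06,0.215,-0.219,0,0]]])

```text
t: 1.33
eef_pos: [0.3302, -0.3194, 0.3042]
eef_rot: [0.0, 0.988, 0.157, 0.0]
force: [-0.8, -0.4, -0.7]
gripper_width: 0.0599
```

Call:
servo_tool(increments=[[[0.06,0.223,-0.232,0,0],[0.06,0.223,-0.232,0,0],[0.06,0.223,-0.232,0,0],[0.06,0.223,-0.232,0,0],[0.06,0.223,-0.232,0,0],[0.06,0.223,-0.232,0,0],[0.06,0.223,-0.232,0,0],[0.06,0.223,-0.232,0,0],[0.06,0.223,-0.232,0,0],[0.06,0.223,-0.232,0,0]]])

```text
t: 2.17
eef_pos: [0.4709, -0.0301, 0.3036]
eef_rot: [-0.0, 0.988, 0.157, -0.0]
force: [0.0, -0.2, 0.5]
gripper_width: 0.0599
```

Call:
servo_tool(increments=[[[0.06,0.209,-0.208,0.054,-63],[0.06,0.209,-0.208,0.054,-63],[0.06,0.209,-0.208,0.054,-63],[0.06,0.209,-0.208,0.054,-63],[0.06,0.209,-0.208,0.054,-63],[0.06,0.209,-0.208,0.054,-63],[0.06,0.209,-0.208,0.054,-63],[0.06,0.209,-0.208,0.054,-63],[0.06,0.209,-0.208,0.054,-63],[0.06,0.209,-0.208,0.054,-63]]])

```text
t: 3.0
eef_pos: [0.6057, 0.2302, 0.2488]
eef_rot: [-0.0, 0.759, 0.651, -0.001]
force: [0.0, -0.3, -0.2]
gripper_width: 0.0602
```

```bash
python3 go.py 604.4 232.5 250 80.9  604.4 232.5 115 80.9
```

```text
t3.0 p [605.7 230.2 248.8] phi 81.2 F [ 0.  -0.3 -0.2] w 60.2 q [-0.1   0.67 -0.56  1.56  0.4   1.03 -0.93]
  -> [604.4, 232.5, 250.0, 80.9] rel [ 0.002  -0.0016 -0.0012] spin 0.3
  -> [604.4, 232.5, 115.0, 80.9] rel [0.    0.    0.135] spin 0.0
```

Call:
servo_tool(increments=[[[0.06,0.002,-0.0015,0.03,0],[0.06,0.002,-0.0015,0.06,0],[0.06,0.002,-0.0015,0.09,0],[0.06,0.002,-0.0015,0.115,0],[0.06,0.002,-0.0015,0.134,0],[0.06,0.002,-0.0015,0.134,0],[0.06,0.002,-0.0015,0.134,0]]])

```text
t: 3.58
eef_pos: [0.604, 0.2324, 0.1158]
eef_rot: [0.0, 0.762, 0.648, -0.001]
force: [1.4, 0.4, -0.3]
gripper_width: 0.0599
```

Call:
servo_tool(increments=[[[0.01,0,0,0,0],[0.01,0,0,0,0],[0.01,0,0,0,0],[0.01,0,0,0,0],[0.01,0,0,0,0],[0.01,0,0,0,0],[0.01,0,0,0,0],[0.01,0,0,0,0],[0.01,0,0,0,0],[0.01,0,0,0,0]]], grip_force=60)

```text
t: 4.42
eef_pos: [0.6045, 0.2341, 0.1174]
eef_rot: [0.001, 0.761, 0.649, 0.001]
force: [-0.7, -1.8, 8.9]
gripper_width: 0.0233
```

Call:
servo_tool(increments=[[[0.01,0,0,-0.01,0],[0.01,0,0,-0.02,0],[0.01,0,0,-0.04,0],[0.01,0,0,-0.07,0],[0.01,0,0,-0.1,0],[0.01,0,0,-0.12,0],[0.01,0,0,-0.12,0],[0.01,0,0,-0.12,0]]])

```text
t: 5.08
eef_pos: [0.6041, 0.2342, 0.2375]
eef_rot: [0.001, 0.761, 0.649, 0.001]
force: [0.6, 0.9, -2.8]
gripper_width: 0.0231
```

```bash
python3 go.py 640 80 235 80.9 697 -82 235 90 697 -82 80 90; python3 - <<'E'
from h import *
cap('side','s1.png')
E
```

```text
t5.1 p [604.1 234.2 237.5] phi 80.9 F [ 0.6  0.9 -2.8] w 23.1 q [-0.1   0.68 -0.56  1.58  0.41  1.   -0.94]
  -> [640.0, 80.0, 235.0, 80.9] rel [-0.1466  0.0597  0.0025] spin 0.0
  -> [697.0, -82.0, 235.0, 90.0] rel [-0.1509  0.0819 -0.    ] spin -9.1
  -> [697.0, -82.0, 80.0, 90.0] rel [0.    0.    0.155] spin 0.0
```

View pics/s1.png

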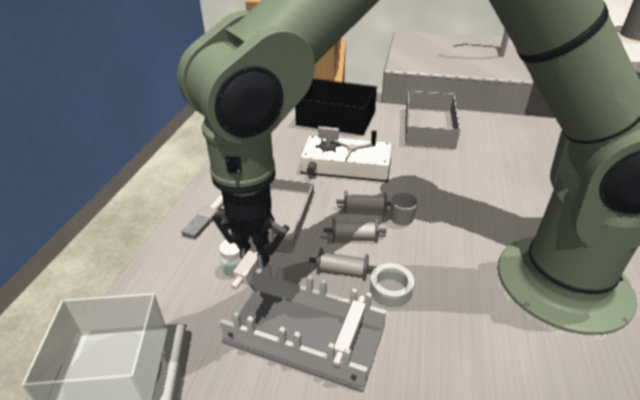

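The bar is held between the fingers at about (248,265). The second bar is still at (350,330), and the rollers haven't moved.

Call:
servo_tool(increments=[[[0.01,-0.147,0.06,0,0],[0.01,-0.147,0.06,0,0],[0.01,-0.147,0.06,0,0],[0.01,-0.147,0.06,0,0],[0.01,-0.147,0.06,0,0],[0.01,-0.298,0.141,0.003,-9],[0.01,-0.298,0.141,0.003,-9],[0.01,-0.298,0.141,0.003,-9],[0.01,-0.298,0.141,0.003,-9],[0.01,-0.298,0.141,0.003,-9]]])

```text
t: 5.97
eef_pos: [0.6969, -0.0913, 0.2308]
eef_rot: [0.001, 0.71, 0.704, -0.002]
force: [0.9, -1.4, -1.8]
gripper_width: 0.0235
```

```bash
python3 go.py 699 -80 235 90 699 -80 77 90; python3 - <<'E'
from h import *
cap('side','s2.png')
E
```

```text
t6.0 p [696.9 -91.3 230.8] phi 89.5 F [ 0.9 -1.4 -1.8] w 23.5 q [ 0.37  0.78 -0.57  1.41  0.44  1.08 -0.28]
  -> [699.0, -80.0, 235.0, 90.0] rel [ 0.0113  0.002  -0.0042] spin -0.5
  -> [699.0, -80.0, 77.0, 90.0] rel [0.    0.    0.158] spin 0.0
```

Call:
servo_tool(increments=[[[0.01,0.01,0.002,0.03,0],[0.01,0.01,0.002,0.06,0],[0.01,0.01,0.002,0.09,0],[0.01,0.01,0.002,0.12,0],[0.01,0.01,0.002,0.14,0],[0.01,0.01,0.002,0.15,0],[0.01,0.01,0.002,0.154,0],[0.01,0.01,0.002,0.154,0]]])

```text
t: 6.68
eef_pos: [0.6977, -0.0715, 0.0784]
eef_rot: [-0.001, 0.707, 0.707, -0.0]
force: [0.4, -0.0, -1.6]
gripper_width: 0.0236
```

Call:
servo_tool(increments=[[[0.04,0,0,0,0],[0.04,0,0,0,0],[0.04,0,0,0,0],[0.04,0,0,0,0],[0.04,0,0,0,0],[0.04,0,0,0,0]]])

```text
t: 7.18
eef_pos: [0.6983, -0.0723, 0.0791]
eef_rot: [0.0, 0.707, 0.707, 0.0]
force: [-1.1, 0.4, 0.5]
gripper_width: 0.04
```

Call:
servo_tool(increments=[[[0.042,0,0,-0.03,0],[0.042,0,0,-0.06,0],[0.042,0,0,-0.1,0],[0.042,0,0,-0.14,0],[0.042,0,0,-0.16,0],[0.06,0,0,-0.16,0]]])

```text
t: 7.68
eef_pos: [0.6999, -0.072, 0.2446]
eef_rot: [0.003, 0.707, 0.707, 0.002]
force: [0.3, 1.1, -1.3]
gripper_width: 0.0529
```

```bash
python3 go.py 426.7 260.9 235 80.9 426.7 260.9 116 80.9
```

```text
t7.7 p [699.9 -72.  244.6] phi 90.0 F [ 0.3  1.1 -1.3] w 52.9 q [ 0.35  0.76 -0.58  1.41  0.44  1.1  -0.3 ]
  -> [426.7, 260.9, 235.0, 80.9] rel [ 0.3327 -0.2735  0.0096] spin 9.1
  -> [426.7, 260.9, 116.0, 80.9] rel [0.    0.    0.119] spin 0.0
```

Call:
servo_tool(increments=[[[0.06,0.333,-0.273,0.01,9],[0.06,0.333,-0.273,0.01,9],[0.06,0.333,-0.273,0.01,9],[0.06,0.333,-0.273,0.01,9],[0.06,0.333,-0.273,0.01,9],[0.06,0.333,-0.273,0.01,9],[0.06,0.333,-0.273,0.01,9],[0.06,0.333,-0.273,0.01,9],[0.06,0.333,-0.273,0.01,9],[0.06,0.333,-0.273,0.01,9]]])

```text
t: 8.52
eef_pos: [0.4328, 0.2511, 0.2292]
eef_rot: [0.0, 0.761, 0.649, 0.0]
force: [1.7, 0.6, 0.2]
gripper_width: 0.0597
```

Call:
servo_tool(increments=[[[0.06,0,0,0,0],[0.06,0,0,0,0],[0.06,0,0,0,0]]])

```text
t: 8.77
eef_pos: [0.4345, 0.2498, 0.2292]
eef_rot: [0.0, 0.76, 0.649, -0.0]
force: [0.1, -0.1, -0.7]
gripper_width: 0.06
```

```bash
python3 go.py 426.7 260.9 235 80.9 426.7 260.9 116 80.9
```

```text
t8.8 p [434.5 249.8 229.2] phi 81.0 F [ 0.1 -0.1 -0.7] w 60.0 q [-0.17  0.49 -0.62  1.97  0.39  0.8  -1.17]
  -> [426.7, 260.9, 235.0, 80.9] rel [ 0.0098 -0.0095 -0.0058] spin 0.1
  -> [426.7, 260.9, 116.0, 80.9] rel [0.    0.    0.119] spin 0.0
```

Call:
servo_tool(increments=[[[0.06,0.01,-0.0095,0.0,0],[0.06,0.01,-0.0095,0.03,0],[0.06,0.01,-0.0095,0.06,0],[0.06,0.01,-0.0095,0.09,0],[0.06,0.01,-0.0095,0.105,0],[0.06,0.01,-0.0095,0.113,0],[0.06,0.01,-0.0095,0.113,0],[0.06,0.01,-0.0095,0.113,0]]])

```text
t: 9.43
eef_pos: [0.4271, 0.261, 0.1166]
eef_rot: [0.0, 0.761, 0.649, 0.0]
force: [-0.6, 0.2, 0.1]
gripper_width: 0.06
```

Call:
servo_tool(increments=[[[0.01,0,0,0,0],[0.01,0,0,0,0],[0.01,0,0,0,0],[0.01,0,0,0,0],[0.01,0,0,0,0],[0.01,0,0,0,0],[0.01,0,0,0,0],[0.01,0,0,0,0]]])

```text
t: 10.1
eef_pos: [0.4268, 0.2616, 0.1171]
eef_rot: [0.0, 0.761, 0.649, 0.001]
force: [-1.9, -1.5, 10.7]
gripper_width: 0.0231
```

Call:
servo_tool(increments=[[[0.01,0,0,-0.01,0],[0.01,0,0,-0.02,0],[0.01,0,0,-0.04,0],[0.01,0,0,-0.07,0],[0.01,0,0,-0.1,0],[0.01,0,0,-0.12,0],[0.01,0,0,-0.12,0],[0.01,0,0,-0.12,0]]])

```text
t: 10.77
eef_pos: [0.4267, 0.2614, 0.2378]
eef_rot: [0.0, 0.761, 0.649, 0.001]
force: [-0.5, 0.6, -1.8]
gripper_width: 0.023
```

```bash
python3 go.py 530 100 235 80.9 643 -80 235 90 643 -80 78 90; python3 - <<'E'
from meas import *
for t,b in (('pan',blobs('side',(230,175,320,250),.016,.035,lambda p:p.min(2)>150)),('pan top',blobs('top',(297,127,378,177),.016,.035)),('trk',blobs('side',(215,265,390,385),.055,.1,lambda p:p.min(2)>200))):
    print(t);[print(*x) for x in b]
E
```

```text
t10.8 p [426.7 261.4 237.8] phi 81.0 F [-0.5  0.6 -1.8] w 23.0 q [-0.19  0.48 -0.63  1.97  0.38  0.82 -1.19]
  -> [530.0, 100.0, 235.0, 80.9] rel [-0.1432  0.1273  0.0028] spin 0.1
  -> [643.0, -80.0, 235.0, 90.0] rel [-0.1599  0.14   -0.    ] spin -9.1
  -> [643.0, -80.0, 78.0, 90.0] rel [0.    0.    0.157] spin 0.0
pan
[253, 193, 23, 39, 339] [ 0.6965 -0.063   0.0277] [0.0207 0.0302] [697.2 -70.4] [ 25.3 152. ] 0.8
pan top
[297, 127, 17, 2, 19] [0.7427 0.0052 0.0217] [0.0169 0.0235] [742.9   5.3] [44.1  3. ] 89.7
[315, 127, 18, 2, 19] [ 0.743  -0.0444  0.0193] [0.0168 0.022 ] [742.8 -45.9] [ 2.6 47.1] 1.2
[376, 127, 1, 19, 19] [ 0.7144 -0.1894  0.0228] [0.0172 0.0298] [ 714.3 -189.4] [47.7  0.7] 0.6
[306, 138, 55, 10, 456] [ 0.6955 -0.0711  0.0288] [0.0198 0.0329] [696.6 -71.3] [148.1  25.3] 89.8
[376, 148, 2, 24, 26] [ 0.6506 -0.1897  0.0231] [0.0168 0.032 ] [ 649.4 -189.7] [65.2  1.2] 0.1
trk
[286, 282, 14, 5, 21] [0.5583 0.1765 0.0558] [0.0553 0.0571] [556.7 176.2] [ 5.5 28.6] 80.4
[221, 319, 11, 6, 23] [0.6525 0.2886 0.0558] [0.0551 0.0572] [652.3 288.8] [ 6.8 20.3] 88.8
```

Call:
servo_tool(increments=[[[0.01,-0.143,0.127,0,0],[0.01,-0.143,0.127,0,0],[0.01,-0.143,0.127,0,0],[0.01,-0.143,0.127,0,0],[0.01,-0.143,0.127,0,0],[0.01,-0.303,0.267,0,-9],[0.01,-0.303,0.267,0,-9],[0.01,-0.303,0.267,0,-9],[0.01,-0.303,0.267,0,-9],[0.01,-0.303,0.267,0,-9]]])

```text
t: 11.75
eef_pos: [0.6397, -0.0765, 0.235]
eef_rot: [-0.001, 0.707, 0.707, -0.001]
force: [0.6, 0.9, -0.9]
gripper_width: 0.0227
```

Call:
servo_tool(increments=[[[0.01,0,0,0,0],[0.01,0,0,0,0],[0.01,0,0,0,0]]])

```text
t: 12.0
eef_pos: [0.6388, -0.0738, 0.235]
eef_rot: [-0.001, 0.707, 0.707, -0.0]
force: [-0.8, 1.4, -2.3]
gripper_width: 0.023
```

```bash
python3 go.py 643 -75 235 90 643 -75 78 90
```

```text
t12.0 p [638.8 -73.8 235. ] phi 90.0 F [-0.8  1.4 -2.3] w 23.0 q [ 0.4   0.69 -0.59  1.59  0.43  1.   -0.32]
  -> [643.0, -75.0, 235.0, 90.0] rel [-0.0012  0.0042  0.    ] spin 0.0
  -> [643.0, -75.0, 78.0, 90.0] rel [0.    0.    0.157] spin 0.0
```

Call:
servo_tool(increments=[[[0.01,-0.001,0.004,0.03,0],[0.01,-0.001,0.004,0.06,0],[0.01,-0.001,0.004,0.09,0],[0.01,-0.001,0.004,0.12,0],[0.01,-0.001,0.004,0.14,0],[0.01,-0.001,0.004,0.15,0],[0.01,-0.001,0.004,0.156,0],[0.01,-0.001,0.004,0.156,0],[0.01,-0.001,0.004,0.156,0]]])

```text
t: 12.75
eef_pos: [0.6438, -0.075, 0.0812]
eef_rot: [0.0, 0.707, 0.707, 0.0]
force: [-0.6, -0.2, -0.2]
gripper_width: 0.0231
```

Call:
servo_tool(increments=[[[0.04,0,0,0,0],[0.04,0,0,0,0],[0.04,0,0,0,0],[0.04,0,0,0,0],[0.04,0,0,0,0],[0.04,0,0,0,0]]])

```text
t: 13.25
eef_pos: [0.6435, -0.0756, 0.0804]
eef_rot: [0.0, 0.707, 0.707, 0.0]
force: [-0.3, 0.7, 1.0]
gripper_width: 0.04
```

Call:
servo_tool(increments=[[[0.042,0,0,-0.03,0],[0.042,0,0,-0.06,0],[0.042,0,0,-0.1,0],[0.042,0,0,-0.14,0],[0.042,0,0,-0.16,0],[0.06,0,0,-0.16,0]]])

```text
t: 13.75
eef_pos: [0.645, -0.0754, 0.2455]
eef_rot: [0.003, 0.707, 0.707, 0.002]
force: [-0.3, -1.3, -0.2]
gripper_width: 0.0529
```

```bash
cat > see.py <<'E'
from meas import *
for t,b in (('pan side',blobs('side',(230,175,320,250),.016,.035,lambda p:p.min(2)>150)),('pan top',blobs('top',(297,127,378,177),.016,.035,mina=60)),('rollers side',blobs('side',(315,170,420,285),.015,.055,mina=100)),('rollers top',blobs('top',(262,185,400,262),.012,.055,mina=100))):
    print(t);[print(*x) for x in b]
E
python3 see.py; python3 go.py 472 69 235 0; python3 -c "
from h import *
cap('side','s3.png')"
```

```text
pan side
[254, 196, 21, 36, 302] [ 0.6967 -0.0619  0.028 ] [0.0214 0.0302] [697.5 -68.6] [141.   24.6] 89.8
[275, 197, 21, 37, 307] [ 0.6427 -0.0654  0.0278] [0.0213 0.0301] [642.7 -71. ] [ 24.1 141.9] 0.4
pan top
[306, 138, 24, 10, 176] [ 0.694  -0.0329  0.0285] [0.0202 0.0323] [697.3 -28.9] [63.2 25.7] 88.9
[308, 157, 38, 11, 215] [ 0.6403 -0.0432  0.0287] [0.0207 0.033 ] [643.3 -53. ] [100.9  26.1] 88.0
rollers side
[315, 170, 74, 8, 305] [ 0.4736 -0.2903  0.0231] [0.0158 0.0352] [ 510.8 -288.3] [207.2  12.9] 2.9
[336, 190, 82, 32, 981] [ 0.429  -0.1418  0.0355] [0.0177 0.0483] [ 423.8 -151.4] [ 71.4 203.9] 80.8
[392, 194, 25, 14, 255] [ 0.3559 -0.1637  0.0396] [0.0205 0.0532] [ 355.5 -158. ] [29.4 59.8] 86.9
[324, 218, 63, 22, 842] [ 0.4615 -0.0351  0.0354] [0.018  0.0435] [462.9 -46.3] [147.7  45.5] 9.9
[315, 247, 99, 38, 1582] [0.4348 0.081  0.0378] [0.0185 0.0432] [426.1  86.6] [ 77.  217.6] 79.5
rollers top
[272, 197, 18, 57, 719] [0.4709 0.0682 0.041 ] [0.0267 0.0467] [472.4  70.2] [148.1  43.1] 0.8
[313, 200, 24, 57, 716] [ 0.4634 -0.0441  0.0406] [0.027  0.0465] [463.2 -43.9] [148.7  42.6] 11.2
[356, 203, 21, 57, 585] [ 0.4483 -0.1511  0.0412] [0.0273 0.0467] [ 453.3 -152.2] [149.3  34.6] 8.1
[262, 250, 22, 12, 124] [0.3952 0.0886 0.0415] [0.0292 0.0452] [393.   90.5] [58.9 19.9] 68.1
t13.9 p [643.  -75.6 239.3] phi 90.0 F [-0.2 -0.6 -0.1] w 60.1 q [ 0.4   0.69 -0.59  1.57  0.43  1.02 -0.32]
  -> [472.0, 69.0, 235.0, 0.0] rel [ 0.1445 -0.171   0.0043] spin 90.0
```

View pics/s3.png

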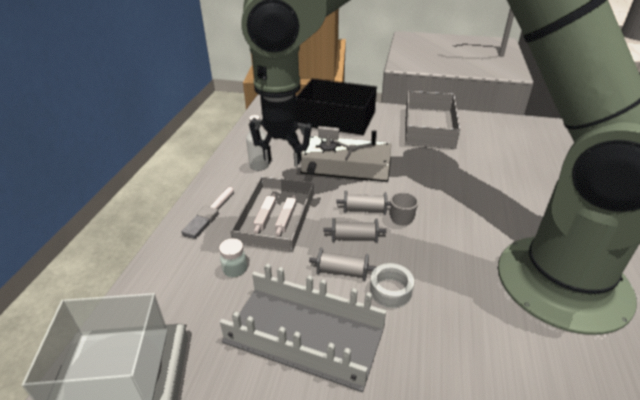

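The side view shows both bars flat in the pan at (263,213) and (286,213), the track empty, and the three rollers undisturbed. I'll take the roller nearest the track first.

Call:
servo_tool(increments=[[[0.07,0.144,-0.171,0.034,-70],[0.07,0.144,-0.171,0.034,-70],[0.07,0.144,-0.171,0.034,-70],[0.07,0.144,-0.171,0.034,-70],[0.07,0.144,-0.171,0.034,-70],[0.07,0.144,-0.171,0.034,-70],[0.07,0.144,-0.171,0.034,-70],[0.07,0.144,-0.171,0.034,-70],[0.07,0.144,-0.171,0.034,-70],[0.07,0.144,-0.171,0.034,-70]]])

```text
t: 14.83
eef_pos: [0.4721, 0.0687, 0.2055]
eef_rot: [-0.001, 0.17, 0.985, 0.0]
force: [0.2, 0.7, -0.6]
gripper_width: 0.0696
```

Call:
servo_tool(increments=[[[0.07,0,0,0,-7],[0.07,0,0,0,-14],[0.07,0,0,0,-20.7],[0.07,0,0,0,-20.7],[0.07,0,0,0,-20.7]]])

```text
t: 15.25
eef_pos: [0.4722, 0.0685, 0.2056]
eef_rot: [-0.001, -0.004, 1.0, 0.0]
force: [-0.1, 0.4, -1.4]
gripper_width: 0.0696
```

```bash
python3 go.py 472.3 70 205 180.7 472.3 70 78 180.7; python3 see.py | tail -6
```

```text
t15.2 p [472.2  68.5 205.6] phi -179.5 F [-0.1  0.4 -1.4] w 69.6 q [ 0.48  0.63 -1.01  2.03  0.7   0.88  0.65]
  -> [472.3, 70.0, 205.0, 180.7] rel [-0.0001  0.0015  0.0006] spin -360.2
  -> [472.3, 70.0, 78.0, 180.7] rel [-0.     0.     0.127] spin 0.0
[392, 194, 25, 14, 257] [ 0.3558 -0.1644  0.0397] [0.0208 0.0532] [ 356.4 -158.2] [59.3 31. ] 1.6
[324, 218, 15, 21, 106] [ 0.514  -0.0273  0.0285] [0.0193 0.0444] [521.  -31.4] [27.7 41.6] 29.4
[343, 218, 44, 22, 549] [ 0.4395 -0.0374  0.0357] [0.0182 0.0436] [440.3 -49.6] [102.3  44.3] 9.9
[315, 247, 99, 38, 1582] [0.4353 0.0811 0.0377] [0.0181 0.0431] [426.1  86.3] [ 75.3 218. ] 79.5
rollers top
[356, 203, 18, 21, 181] [ 0.4992 -0.1509  0.0414] [0.0274 0.0475] [ 500.3 -158.1] [52.9 38.7] 57.0
```

Call:
servo_tool(increments=[[[0.07,0,0.0015,0.03,0],[0.07,0,0.0015,0.06,0],[0.07,0,0.0015,0.09,0],[0.07,0,0.0015,0.11,0],[0.07,0,0.0015,0.12,0],[0.07,0,0.0015,0.127,0],[0.07,0,0.0015,0.127,0],[0.07,0,0.0015,0.127,0]]])

```text
t: 16.12
eef_pos: [0.4728, 0.0703, 0.08]
eef_rot: [0.0, -0.006, 1.0, 0.0]
force: [0.6, 0.1, 0.2]
gripper_width: 0.0701
```

Call:
servo_tool(increments=[[[0.02,0,0,0,0],[0.02,0,0,0,0],[0.02,0,0,0,0],[0.02,0,0,0,0],[0.02,0,0,0,0],[0.02,0,0,0,0],[0.02,0,0,0,0],[0.02,0,0,0,0]]], grip_force=80)

```text
t: 16.78
eef_pos: [0.4729, 0.0699, 0.0804]
eef_rot: [0.001, -0.006, 1.0, -0.0]
force: [-4.5, -2.9, 21.2]
gripper_width: 0.0382
```

Call:
servo_tool(increments=[[[0.02,0,0,-0.01,0],[0.02,0,0,-0.03,0],[0.02,0,0,-0.06,0],[0.02,0,0,-0.09,0],[0.02,0,0,-0.12,0],[0.02,0,0,-0.14,0],[0.02,0,0,-0.14,0],[0.02,0,0,-0.14,0]]])

```text
t: 17.45
eef_pos: [0.4727, 0.0696, 0.2199]
eef_rot: [0.001, -0.005, 1.0, -0.0]
force: [-0.7, 0.3, -2.9]
gripper_width: 0.0377
```

```bash
python3 go.py 604.4 232.8 218 80.9; python3 -c "
from h import *
cap('side','s4.png')"
```

```text
t17.4 p [472.7  69.6 219.9] phi -179.4 F [-0.7  0.3 -2.9] w 37.7 q [ 0.49  0.6  -1.03  2.02  0.67  0.9   0.67]
  -> [604.4, 232.8, 218.0, 80.9] rel [-0.1335  0.1617  0.0019] spin -260.3
```

View pics/s4.png

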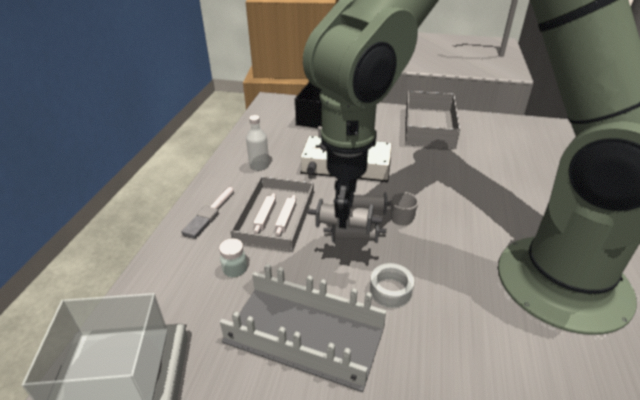

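The roller is held at (345,213).

Call:
servo_tool(increments=[[[0.02,-0.1335,0.1615,0.002,70],[0.02,-0.1335,0.1615,0.002,70],[0.02,-0.1335,0.1615,0.002,70],[0.02,-0.1335,0.1615,0.002,70],[0.02,-0.1335,0.1615,0.002,70],[0.02,-0.1335,0.1615,0.002,70],[0.02,-0.1335,0.1615,0.002,70],[0.02,-0.1335,0.1615,0.002,70],[0.02,-0.1335,0.1615,0.002,70],[0.02,-0.1335,0.1615,0.002,70]]])

```text
t: 18.33
eef_pos: [0.6034, 0.2331, 0.2152]
eef_rot: [-0.0, 0.571, 0.821, -0.001]
force: [-0.1, 0.1, -3.2]
gripper_width: 0.0376
```

Call:
servo_tool(increments=[[[0.02,0,0,0,7],[0.02,0,0,0,14],[0.02,0,0,0,21],[0.02,0,0,0,28],[0.02,0,0,0,29.7],[0.02,0,0,0,29.7],[0.02,0,0,0,29.7]]])

```text
t: 18.92
eef_pos: [0.6035, 0.2331, 0.2159]
eef_rot: [-0.0, 0.76, 0.65, -0.001]
force: [0.2, 0.8, -3.5]
gripper_width: 0.0377
```

```bash
python3 go.py 604.4 232.8 160 80.9 604.4 232.8 119 80.9; python3 - <<'E'
from meas import *
# held roller: caps/axle from top depth
[print(*x) for x in blobs('top',(150,120,270,240),.12,.21,mina=10)]
E
```

```text
t18.9 p [603.5 233.1 215.9] phi 81.1 F [ 0.2  0.8 -3.5] w 37.7 q [-0.12  0.7  -0.54  1.59  0.42  0.96 -0.95]
  -> [604.4, 232.8, 160.0, 80.9] rel [-0.0002  0.0009  0.0559] spin 0.2
  -> [604.4, 232.8, 119.0, 80.9] rel [0.    0.    0.041] spin 0.0
```

Call:
servo_tool(increments=[[[0.02,0,0.001,0.02,0],[0.02,0,0.001,0.04,0],[0.02,0,0.001,0.055,0],[0.02,0,0.001,0.06,0],[0.02,0,0.001,0.067,0],[0.02,0,0.001,0.073,0],[0.02,0,0.001,0.08,0],[0.02,0,0.001,0.085,0],[0.02,0,0.001,0.09,0],[0.02,0,0.001,0.095,0]]])

```text
t: 19.8
eef_pos: [0.6052, 0.233, 0.122]
eef_rot: [0.0, 0.761, 0.649, 0.0]
force: [0.2, 1.0, -3.3]
gripper_width: 0.0379
```

```bash
python3 go.py 604.4 232.8 119 80.9; python3 - <<'E'
from meas import *
p,d,m=cap('side','s5.png')
c=cv2.imread('pics/s5.png')[230:400,200:420];cv2.imwrite('pics/s5c.png',cv2.resize(c,None,fx=3,fy=3,interpolation=2))
E
```

```text
t19.8 p [605.2 233.  122. ] phi 81.0 F [ 0.2  1.  -3.3] w 37.9 q [-0.15  0.82 -0.48  1.64  0.49  0.81 -1.  ]
  -> [604.4, 232.8, 119.0, 80.9] rel [-0.0004 -0.0007  0.003 ] spin 0.1
```

View pics/s5c.png

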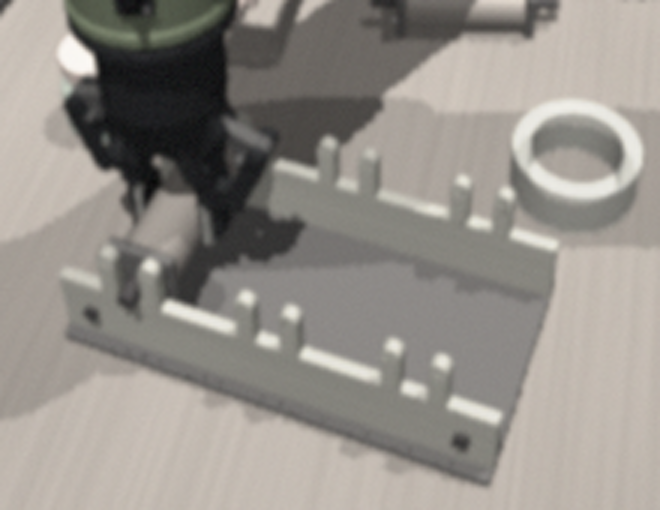

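The axle is in the slot at (130,280) in the crop with no contact force, so I'll lower the rest of the way and release.

Call:
servo_tool(increments=[[[0.02,0,-0.0005,0.001,0],[0.02,0,-0.0005,0.002,0],[0.02,0,-0.0005,0.003,0],[0.02,0,-0.0005,0.004,0],[0.02,0,-0.0005,0.004,0]]])

```text
t: 20.27
eef_pos: [0.6047, 0.2332, 0.1193]
eef_rot: [0.0, 0.761, 0.649, 0.0]
force: [-2.9, -2.4, 11.3]
gripper_width: 0.0375
```

Call:
servo_tool(increments=[[[0.056,0,0,0,0],[0.056,0,0,0,0],[0.056,0,0,0,0],[0.056,0,0,0,0],[0.056,0,0,0,0],[0.056,0,0,0,0]]])

```text
t: 20.77
eef_pos: [0.6045, 0.2331, 0.1182]
eef_rot: [-0.0, 0.761, 0.649, 0.0]
force: [0.3, -1.1, 0.5]
gripper_width: 0.0563
```

Call:
servo_tool(increments=[[[0.058,0,0,-0.03,0],[0.058,0,0,-0.06,0],[0.058,0,0,-0.09,0],[0.058,0,0,-0.12,0],[0.07,0,0,-0.12,0],[0.07,0,0,-0.12,0]]])

```text
t: 21.27
eef_pos: [0.6051, 0.2333, 0.2399]
eef_rot: [0.001, 0.761, 0.649, 0.001]
force: [-0.2, -0.5, -0.3]
gripper_width: 0.07
```

```bash
python3 go.py 463.5 -44 205 10.8; python3 - <<'E'
from meas import *
for t,b in (('trk side',blobs('side',(215,260,390,385),.066,.1)),('rollers top',blobs('top',(262,185,400,262),.012,.055,mina=100)),('side',blobs('side',(315,170,390,245),.012,.055,mina=100))):
    print(t);[print(*x) for x in b]
E
```

```text
t21.3 p [605.1 233.3 239.9] phi 81.0 F [-0.2 -0.5 -0.3] w 70.0 q [-0.11  0.68 -0.55  1.57  0.4   1.   -0.93]
  -> [463.5, -44.0, 205.0, 10.8] rel [-0.2961 -0.0963  0.0349] spin 70.2
trk side
[232, 263, 53, 67, 1315] [0.6007 0.2405 0.0789] [0.0683 0.0893] [603.6 231.9] [142.7  44.1] 81.2
[306, 275, 7, 13, 75] [0.5198 0.1841 0.0827] [0.0677 0.0908] [519.7 181.6] [ 9.6 12.3] 72.2
[319, 279, 8, 13, 83] [0.492  0.1885 0.0808] [0.0671 0.0914] [492.8 185.9] [10.8 12.9] 75.3
[350, 288, 8, 13, 79] [0.4317 0.1983 0.0816] [0.068  0.0906] [431.5 196.4] [10.4 11.9] 82.9
[364, 292, 8, 13, 81] [0.4041 0.203  0.0816] [0.0681 0.0908] [404.1 199.9] [10.2 12.4] 74.8
[278, 326, 9, 14, 93] [0.5393 0.309  0.0817] [0.0678 0.091 ] [540.2 306. ] [ 8.9 13.2] 85.3
[293, 331, 8, 14, 93] [0.5119 0.3131 0.0828] [0.0681 0.0914] [512.4 310.6] [ 9.5 12.1] 80.2
[327, 343, 8, 14, 92] [0.4509 0.323  0.0834] [0.0681 0.0915] [451.4 320.3] [ 8.9 12.2] 80.0
[342, 348, 9, 14, 97] [0.4233 0.3276 0.083 ] [0.0678 0.0916] [423.8 324.8] [10.3 11.9] 77.5
rollers top
[313, 200, 20, 30, 239] [ 0.503  -0.0417  0.041 ] [0.0274 0.0471] [500.2 -48.2] [81.3 35.3] 44.3
[356, 203, 24, 57, 714] [ 0.4529 -0.1548  0.0408] [0.0276 0.0464] [ 453.9 -156.6] [149.1  43.4] 7.7
side
[315, 170, 74, 9, 371] [ 0.4769 -0.2901  0.0206] [0.013  0.0346] [ 511.2 -289.3] [207.8  11.7] 2.3
[336, 190, 54, 22, 720] [ 0.4543 -0.1455  0.0345] [0.0163 0.0437] [ 459.9 -156.3] [136.7  46.4] 8.0
[324, 218, 63, 23, 864] [ 0.4617 -0.0349  0.0352] [0.0172 0.0437] [462.5 -43.9] [147.6  46.1] 12.4
```

Call:
servo_tool(increments=[[[0.07,-0.296,-0.096,0.035,70],[0.07,-0.296,-0.096,0.035,70],[0.07,-0.296,-0.096,0.035,70],[0.07,-0.296,-0.096,0.035,70],[0.07,-0.296,-0.096,0.035,70],[0.07,-0.296,-0.096,0.035,70],[0.07,-0.296,-0.096,0.035,70],[0.07,-0.296,-0.096,0.035,70],[0.07,-0.296,-0.096,0.035,70],[0.07,-0.296,-0.096,0.035,70]]])

```text
t: 22.25
eef_pos: [0.4623, -0.0458, 0.2025]
eef_rot: [0.0, 0.996, 0.091, -0.001]
force: [0.5, 0.7, -0.0]
gripper_width: 0.0705
```

Call:
servo_tool(increments=[[[0.07,0,0,0,0],[0.07,0,0,0,0]]])

```text
t: 22.42
eef_pos: [0.4631, -0.044, 0.2027]
eef_rot: [-0.0, 0.995, 0.098, -0.001]
force: [-0.6, 0.5, 0.5]
gripper_width: 0.0698
```

```bash
python3 go.py 463.3 -44.2 205 10.8 463.3 -44.2 76 10.8; python3 see.py | sed -n '/rollers/,$p'
```

```text
t22.4 p [463.1 -44.  202.7] phi 11.2 F [-0.6  0.5  0.5] w 69.8 q [ 0.16  0.44 -0.25  2.09  0.18  0.64 -1.58]
  -> [463.3, -44.2, 205.0, 10.8] rel [ 0.0002  0.0003 -0.0023] spin 0.4
  -> [463.3, -44.2, 76.0, 10.8] rel [0.    0.    0.129] spin 0.0
rollers side
[368, 170, 21, 8, 140] [ 0.4342 -0.2918  0.0259] [0.0156 0.0367] [ 435.3 -292.8] [55.9 11. ] 3.0
[336, 190, 82, 32, 876] [ 0.4218 -0.1411  0.0342] [0.0173 0.0491] [ 424.  -151.2] [ 72.7 204.3] 81.1
[392, 194, 25, 14, 262] [ 0.3562 -0.164   0.0399] [0.0203 0.0535] [ 355.5 -157.3] [30.7 59.8] 86.4
[324, 218, 63, 22, 836] [ 0.462  -0.0351  0.0356] [0.0192 0.0436] [462.7 -44.7] [147.8  44.8] 10.0
[370, 263, 44, 22, 586] [0.3668 0.0811 0.0386] [0.0181 0.0418] [366.5  91.5] [89.2 64.2] 11.7
rollers top
[262, 250, 22, 12, 124] [0.3952 0.0882 0.0419] [0.0276 0.0449] [392.9  90.3] [58.4 19.9] 68.3
```

Call:
servo_tool(increments=[[[0.07,0,0,0.03,0.4],[0.07,0,0,0.06,0.4],[0.07,0,0,0.09,0.4],[0.07,0,0,0.11,0.4],[0.07,0,0,0.12,0.4],[0.07,0,0,0.126,0.4],[0.07,0,0,0.126,0.4],[0.07,0,0,0.126,0.4]]])

```text
t: 23.28
eef_pos: [0.4636, -0.0442, 0.0779]
eef_rot: [0.0, 0.996, 0.092, 0.0]
force: [0.1, -0.4, -0.1]
gripper_width: 0.0702
```

Call:
servo_tool(increments=[[[0.02,0,0,0,0],[0.02,0,0,0,0],[0.02,0,0,0,0],[0.02,0,0,0,0],[0.02,0,0,0,0],[0.02,0,0,0,0],[0.02,0,0,0,0],[0.02,0,0,0,0]]])

```text
t: 23.95
eef_pos: [0.4638, -0.0445, 0.0785]
eef_rot: [0.0, 0.996, 0.092, 0.001]
force: [-3.7, -0.8, 21.1]
gripper_width: 0.0377
```

Call:
servo_tool(increments=[[[0.02,0,0,-0.01,0],[0.02,0,0,-0.03,0],[0.02,0,0,-0.06,0],[0.02,0,0,-0.09,0],[0.02,0,0,-0.12,0],[0.02,0,0,-0.14,0],[0.02,0,0,-0.14,0],[0.02,0,0,-0.14,0]]])

```text
t: 24.62
eef_pos: [0.4634, -0.0444, 0.2182]
eef_rot: [0.0, 0.996, 0.092, 0.001]
force: [-0.2, 0.4, -3.9]
gripper_width: 0.0376
```

```bash
python3 go.py 515.9 246.4 218 80.9
```

```text
t24.6 p [463.4 -44.4 218.2] phi 10.6 F [-0.2  0.4 -3.9] w 37.6 q [ 0.18  0.41 -0.27  2.08  0.17  0.67 -1.59]
  -> [515.9, 246.4, 218.0, 80.9] rel [ 1.049e-01 -2.763e-01  2.000e-04] spin -70.3
```

Call:
servo_tool(increments=[[[0.02,0.105,-0.276,0,-70],[0.02,0.105,-0.276,0,-70],[0.02,0.105,-0.276,0,-70],[0.02,0.105,-0.276,0,-70],[0.02,0.105,-0.276,0,-70],[0.02,0.105,-0.276,0,-70],[0.02,0.105,-0.276,0,-70],[0.02,0.105,-0.276,0,-70],[0.02,0.105,-0.276,0,-70],[0.02,0.105,-0.276,0,-70]]])

```text
t: 25.45
eef_pos: [0.5148, 0.2471, 0.2152]
eef_rot: [-0.001, 0.76, 0.65, -0.001]
force: [0.5, -0.2, -4.3]
gripper_width: 0.0379
```

Call:
servo_tool(increments=[[[0.02,0,0,0,0],[0.02,0,0,0,0],[0.02,0,0,0,0]]])

```text
t: 25.7
eef_pos: [0.5156, 0.2461, 0.2164]
eef_rot: [-0.0, 0.764, 0.645, -0.001]
force: [-0.5, 0.2, -4.3]
gripper_width: 0.0378
```

```bash
python3 go.py 515.9 246.4 122 80.9
```

```text
t25.7 p [515.6 246.1 216.4] phi 80.4 F [-0.5  0.2 -4.3] w 37.8 q [-0.14  0.6  -0.58  1.8   0.42  0.86 -1.09]
  -> [515.9, 246.4, 122.0, 80.9] rel [0.0004 0.0003 0.0944] spin -0.5
```

Call:
servo_tool(increments=[[[0.02,0.0004,0.0003,0.02,-0.5],[0.02,0.0004,0.0003,0.04,-0.5],[0.02,0.0004,0.0003,0.055,-0.5],[0.02,0.0004,0.0003,0.06,-0.5],[0.02,0.0004,0.0003,0.067,-0.5],[0.02,0.0004,0.0003,0.073,-0.5],[0.02,0.0004,0.0003,0.08,-0.5],[0.02,0.0004,0.0003,0.085,-0.5],[0.02,0.0004,0.0003,0.09,-0.5],[0.02,0.0004,0.0003,0.095,-0.5]]])

```text
t: 26.53
eef_pos: [0.5163, 0.2468, 0.122]
eef_rot: [0.0, 0.76, 0.65, 0.0]
force: [0.1, 0.5, -4.4]
gripper_width: 0.0378
```

Call:
servo_tool(increments=[[[0.02,0,0,0.001,0],[0.02,0,0,0.002,0],[0.02,0,0,0.003,0],[0.02,0,0,0.004,0],[0.02,0,0,0.004,0]]])

```text
t: 26.95
eef_pos: [0.5162, 0.2467, 0.1182]
eef_rot: [0.0, 0.76, 0.65, 0.0]
force: [-0.0, 0.1, -3.8]
gripper_width: 0.0377
```

```bash
python3 go.py 515.9 246.4 117 80.9
```

```text
t26.9 p [516.2 246.7 118.2] phi 81.1 F [-0.   0.1 -3.8] w 37.7 q [-0.2   0.74 -0.5   1.85  0.53  0.69 -1.17]
  -> [515.9, 246.4, 117.0, 80.9] rel [-0.0004 -0.0003  0.0012] spin 0.2
```

Call:
servo_tool(increments=[[[0.02,0,0,0.001,0],[0.02,0,0,0.0015,0],[0.02,0,0,0.0015,0]]])

```text
t: 27.2
eef_pos: [0.5163, 0.2468, 0.1174]
eef_rot: [0.0, 0.76, 0.65, 0.0]
force: [-4.4, -2.2, 9.1]
gripper_width: 0.0382
```

Call:
servo_tool(increments=[[[0.056,0,0,0,0],[0.056,0,0,0,0],[0.056,0,0,0,0],[0.056,0,0,0,0],[0.056,0,0,0,0],[0.056,0,0,0,0]]])

```text
t: 27.7
eef_pos: [0.5162, 0.2467, 0.1167]
eef_rot: [-0.0, 0.76, 0.65, -0.0]
force: [0.5, 0.7, 0.6]
gripper_width: 0.0559
```

Call:
servo_tool(increments=[[[0.058,0,0,-0.03,0],[0.058,0,0,-0.06,0],[0.058,0,0,-0.09,0],[0.058,0,0,-0.12,0],[0.07,0,0,-0.12,0],[0.07,0,0,-0.12,0]]])

```text
t: 28.2
eef_pos: [0.5167, 0.2468, 0.2382]
eef_rot: [0.001, 0.76, 0.65, 0.001]
force: [0.3, -1.0, -0.2]
gripper_width: 0.0701
```

```bash
python3 see.py | sed -n '/rollers/,$p'; python3 go.py 454 -156.3 205 8
```

```text
rollers side
[330, 170, 59, 8, 282] [ 0.4655 -0.2907  0.0238] [0.0158 0.0352] [ 488.9 -288.3] [163.7  12.9] 3.7
[336, 190, 82, 32, 979] [ 0.43   -0.1421  0.0353] [0.018  0.0481] [ 423.3 -152.6] [ 75.3 203.8] 80.1
[392, 194, 25, 14, 258] [ 0.3557 -0.1645  0.0394] [0.0199 0.0538] [ 354.8 -157.5] [31.  59.5] 84.7
[370, 263, 44, 22, 589] [0.3667 0.0812 0.0385] [0.018  0.0417] [366.4  92.5] [88.9 62. ] 11.9
rollers top
[356, 203, 24, 57, 718] [ 0.4526 -0.1548  0.0405] [0.027  0.0462] [ 453.8 -156.2] [149.1  42.9] 7.9
t28.4 p [515.8 246.5 235.7] phi 81.1 F [-0.7 -0.3 -0.2] w 69.7 q [-0.13  0.58 -0.6   1.78  0.4   0.9  -1.06]
  -> [454.0, -156.3, 205.0, 8.0] rel [-0.4075  0.0014  0.0307] spin 73.1
```

Call:
servo_tool(increments=[[[0.07,-0.38,0.0014,0.03,66],[0.07,-0.38,0.0014,0.03,66],[0.07,-0.38,0.0014,0.03,66],[0.07,-0.38,0.0014,0.03,66],[0.07,-0.38,0.0014,0.03,66],[0.07,-0.38,0.0014,0.03,66],[0.07,-0.38,0.0014,0.03,66],[0.07,-0.38,0.0014,0.03,66],[0.07,-0.38,0.0014,0.03,66],[0.07,-0.38,0.0014,0.03,66]]])

```text
t: 29.23
eef_pos: [0.4564, -0.1352, 0.2055]
eef_rot: [0.001, 0.992, 0.124, -0.002]
force: [-0.4, -0.9, 0.1]
gripper_width: 0.0698
```

Call:
servo_tool(increments=[[[0.07,-0.006,0.024,0,7],[0.07,-0.006,0.024,0,7],[0.07,-0.006,0.024,0,7]]])

```text
t: 29.48
eef_pos: [0.4587, -0.1544, 0.206]
eef_rot: [-0.0, 0.998, 0.07, -0.001]
force: [-0.5, 0.6, -0.1]
gripper_width: 0.07
```

```bash
python3 see.py | sed -n '/rollers/,$p'; python3 go.py 453.9 -156.2 205 8 453.9 -156.2 77 8; python3 - <<'E'
from meas import *
for n in('top','side'):
    p,d,m=cap(n); W=cloud(m,d).reshape(-1,3)
    for c in((604.4,232.8),(515.9,246.4)):
        a=np.array([.156,.988]);b=np.array([.988,-.156]);q=W[:,:2]-np.array(c)/1000
        s=q@a;tt=q@b; print(n,c,[round(float(np.nanpercentile(W[(abs(tt)<.008)&(abs(s-k)<.012)&(W[:,2]>.05),2],90)),4) for k in(-.03,0,.03)],'caps',[np.round(np.nanpercentile(W[(abs(tt)<.02)&(abs(s-k)<.003)&(W[:,2]>.05),2],[50,90]),4) for k in(-.051,.051)])
E
```

```text
rollers side
[319, 170, 44, 6, 140] [ 0.5248 -0.2884  0.0204] [0.0154 0.0282] [ 540.8 -288.1] [123.5   9.6] 3.0
[369, 170, 20, 8, 125] [ 0.4298 -0.2918  0.0266] [0.0161 0.0371] [ 433.3 -292.4] [52.2 10.8] 4.7
[336, 190, 82, 32, 976] [ 0.4293 -0.1425  0.0354] [0.0176 0.0484] [ 424.1 -151.5] [ 75.8 204.5] 79.2
[392, 194, 25, 14, 254] [ 0.3564 -0.1639  0.0392] [0.0205 0.0527] [ 355.6 -157.4] [28.3 59.3] 88.0
[370, 263, 44, 22, 587] [0.3667 0.0812 0.0386] [0.0175 0.0415] [366.3  92. ] [89.  62.1] 11.0
rollers top
[262, 250, 22, 12, 123] [0.3953 0.0885 0.0417] [0.0292 0.0441] [392.9  90.3] [58.9 19.9] 68.2
t29.7 p [ 459.1 -152.7  206.5] phi 8.2 F [0.2 0.6 0.7] w 70.0 q [ 0.39  0.45 -0.24  2.04  0.17  0.67 -1.4 ]
  -> [453.9, -156.2, 205.0, 8.0] rel [-0.0057  0.0027  0.0015] spin 0.2
  -> [453.9, -156.2, 77.0, 8.0] rel [0.    0.    0.128] spin 0.0
top (604.4, 232.8) [0.085, 0.086, 0.085] caps [array([0.083, 0.088]), array([0.0843, 0.087 ])]
top (515.9, 246.4) [0.085, 0.0846, 0.0849] caps [array([0.0802, 0.0865]), array([0.0836, 0.0868])]
side (604.4, 232.8) [0.0815, 0.0816, 0.0817] caps [array([0.0816, 0.0833]), array([0.0817, 0.0838])]
side (515.9, 246.4) [0.0819, 0.0819, 0.0818] caps [array([0.0825, 0.0837]), array([0.0825, 0.0837])]
```

Call:
servo_tool(increments=[[[0.07,-0.0057,0.0027,0.02,0.2],[0.07,-0.0057,0.0027,0.05,0.2],[0.07,-0.0057,0.0027,0.08,0.2],[0.07,-0.0057,0.0027,0.11,0.2],[0.07,-0.0057,0.0027,0.122,0.2],[0.07,-0.0057,0.0027,0.1295,0.2],[0.07,-0.0057,0.0027,0.1295,0.2],[0.07,-0.0057,0.0027,0.1295,0.2]]])

```text
t: 30.45
eef_pos: [0.4541, -0.1569, 0.0776]
eef_rot: [-0.0, 0.998, 0.069, 0.0]
force: [-0.1, 0.4, 0.3]
gripper_width: 0.0701
```

Call:
servo_tool(increments=[[[0.02,0,0,0,0],[0.02,0,0,0,0],[0.02,0,0,0,0],[0.02,0,0,0,0],[0.02,0,0,0,0],[0.02,0,0,0,0],[0.02,0,0,0,0],[0.02,0,0,0,0]]])

```text
t: 31.12
eef_pos: [0.4543, -0.1574, 0.0785]
eef_rot: [0.0, 0.998, 0.069, 0.001]
force: [-4.0, 0.8, 19.0]
gripper_width: 0.0376
```

Call:
servo_tool(increments=[[[0.02,0,0,-0.01,0],[0.02,0,0,-0.03,0],[0.02,0,0,-0.06,0],[0.02,0,0,-0.09,0],[0.02,0,0,-0.12,0],[0.02,0,0,-0.14,0],[0.02,0,0,-0.14,0],[0.02,0,0,-0.14,0]]])

```text
t: 31.78
eef_pos: [0.4539, -0.1574, 0.2185]
eef_rot: [0.001, 0.998, 0.068, 0.001]
force: [-0.3, -0.8, -2.2]
gripper_width: 0.0377
```

```bash
python3 go.py 445 50 218 8 427.2 260.6 218 80.9
```

```text
t31.8 p [ 453.9 -157.4  218.5] phi 7.9 F [-0.3 -0.8 -2.2] w 37.7 q [ 0.41  0.43 -0.26  2.04  0.17  0.69 -1.39]
  -> [445.0, 50.0, 218.0, 8.0] rel [ 0.0195 -0.2066  0.0005] spin -0.1
  -> [427.2, 260.6, 218.0, 80.9] rel [ 0.0117 -0.211  -0.    ] spin -72.9
```

Call:
servo_tool(increments=[[[0.02,0.0195,-0.2066,0,0],[0.02,0.0195,-0.2066,0,0],[0.02,0.0195,-0.2066,0,0],[0.02,0.0195,-0.2066,0,0],[0.02,0.0195,-0.2066,0,0],[0.02,0.0195,-0.2066,0,0],[0.02,0.0195,-0.2066,0,0]]])

```text
t: 32.37
eef_pos: [0.444, 0.0525, 0.2163]
eef_rot: [-0.0, 0.997, 0.071, -0.001]
force: [0.2, -1.4, -3.1]
gripper_width: 0.0378
```

Call:
servo_tool(increments=[[[0.02,0.0117,-0.211,0,-70],[0.02,0.0117,-0.211,0,-70],[0.02,0.0117,-0.211,0,-70],[0.02,0.0117,-0.211,0,-70],[0.02,0.0117,-0.211,0,-70],[0.02,0.0117,-0.211,0,-70],[0.02,0.0117,-0.211,0,-70],[0.02,0.0117,-0.211,0,-70],[0.02,0.0117,-0.211,0,-70],[0.02,0.0117,-0.211,0,-70]]])

```text
t: 33.2
eef_pos: [0.4277, 0.2594, 0.2162]
eef_rot: [-0.0, 0.776, 0.631, -0.001]
force: [-0.3, 0.2, -2.8]
gripper_width: 0.0379
```

Call:
servo_tool(increments=[[[0.02,0,0,0,-2.5],[0.02,0,0,0,-2.5],[0.02,0,0,0,-2.5]]])

```text
t: 33.45
eef_pos: [0.4277, 0.2597, 0.2165]
eef_rot: [-0.0, 0.765, 0.644, -0.001]
force: [0.3, 0.6, -2.9]
gripper_width: 0.0376
```

```bash
python3 go.py 427.2 260.6 122 80.9
```

```text
t33.5 p [427.7 259.7 216.5] phi 80.2 F [ 0.3  0.6 -2.9] w 37.6 q [-0.19  0.51 -0.63  1.98  0.42  0.78 -1.24]
  -> [427.2, 260.6, 122.0, 80.9] rel [ 0.0008 -0.0007  0.0945] spin -0.7
```

Call:
servo_tool(increments=[[[0.02,0.0008,-0.0007,0.02,-0.6],[0.02,0.0008,-0.0007,0.04,-0.6],[0.02,0.0008,-0.0007,0.055,-0.6],[0.02,0.0008,-0.0007,0.06,-0.6],[0.02,0.0008,-0.0007,0.067,-0.6],[0.02,0.0008,-0.0007,0.073,-0.6],[0.02,0.0008,-0.0007,0.08,-0.6],[0.02,0.0008,-0.0007,0.085,-0.6],[0.02,0.0008,-0.0007,0.09,-0.6],[0.02,0.0008,-0.0007,0.095,-0.6]]])

```text
t: 34.28
eef_pos: [0.4271, 0.2618, 0.122]
eef_rot: [0.0, 0.761, 0.649, 0.0]
force: [-0.4, -0.2, -2.9]
gripper_width: 0.0378
```

Call:
servo_tool(increments=[[[0.02,0,0,0.001,0],[0.02,0,0,0.002,0],[0.02,0,0,0.003,0],[0.02,0,0,0.004,0],[0.02,0,0,0.005,0],[0.02,0,0,0.005,0]]])

```text
t: 34.78
eef_pos: [0.427, 0.2618, 0.1175]
eef_rot: [0.0, 0.761, 0.649, 0.0]
force: [-1.0, -1.1, 4.0]
gripper_width: 0.0375
```

```bash
python3 go.py 427.2 260.6 117 80.9
```

```text
t34.8 p [427.  261.8 117.5] phi 81.0 F [-1.  -1.1  4. ] w 37.5 q [-0.29  0.67 -0.51  2.04  0.59  0.58 -1.37]
  -> [427.2, 260.6, 117.0, 80.9] rel [-0.0012  0.0004  0.0005] spin 0.1
```

Call:
servo_tool(increments=[[[0.056,0,0,0,0],[0.056,0,0,0,0],[0.056,0,0,0,0],[0.056,0,0,0,0],[0.056,0,0,0,0],[0.056,0,0,0,0]]])

```text
t: 35.28
eef_pos: [0.4269, 0.2618, 0.1172]
eef_rot: [-0.0, 0.761, 0.649, 0.0]
force: [0.2, -0.5, -0.3]
gripper_width: 0.0563
```

Call:
servo_tool(increments=[[[0.058,0,0,-0.03,0],[0.058,0,0,-0.06,0],[0.058,0,0,-0.09,0],[0.058,0,0,-0.12,0],[0.058,0,0,-0.12,0],[0.058,0,0,-0.12,0]]])

```text
t: 35.78
eef_pos: [0.4275, 0.2618, 0.2386]
eef_rot: [0.0, 0.761, 0.649, 0.001]
force: [-0.6, -1.3, -0.9]
gripper_width: 0.0578
```

Call:
servo_tool(increments=[[[0.04,-0.3,0,0,70],[0.04,-0.3,0,0,70],[0.04,-0.3,0,0,70],[0.04,-0.3,0,0,70],[0.04,-0.3,0,0,70],[0.04,-0.3,0,0,70],[0.04,-0.3,0,0,70],[0.04,-0.3,0,0,70],[0.04,-0.3,0,0,70],[0.04,-0.3,0,0,70]]])

```text
t: 36.62
eef_pos: [0.3793, -0.0357, 0.2366]
eef_rot: [0.0, 0.996, 0.091, -0.001]
force: [-0.2, 1.1, 1.1]
gripper_width: 0.0401
```

```bash
cat > chk.py <<'E'
from meas import *
p,d,m=cap('side','c%d.png'%(ctrl.observe()['t']*10)); W=cloud(m,d).reshape(-1,3)
for c in((604.4,232.8),(515.9,246.4),(427.2,260.6)):
    a=np.array([.156,.988]);b=np.array([.988,-.156]);q=W[:,:2]-np.array(c)/1000
    s=q@a;tt=q@b; f=lambda mk:np.round(np.nanpercentile(W[mk&(W[:,2]>.05),2],90),4) if (mk&(W[:,2]>.05)).any() else None
    print(c,'tube',[f((abs(tt)<.008)&(abs(s-k)<.012)) for k in(-.03,0,.03)],'caps',[f((abs(tt)<.02)&(abs(s-k)<.003)) for k in(-.051,.051)],'axle',[f((abs(tt)<.005)&(abs(s-k)<.004)) for k in(-.071,.071)])
E
python3 chk.py; python3 go.py 460 -377 240 2; python3 - <<'E'
from meas import *
[print(*x) for n,b in(('side',(295,115,400,185)),('top',(400,140,480,260))) for x in blobs(n,b,.072,.14,mina=5)]
[print(*x) for n,b in(('side',(295,115,400,185)),('top',(400,140,480,260))) for x in blobs(n,b,.052,.066,lambda p:p.min(2)>190,mina=100)]
E
```

```text
(604.4, 232.8) tube [np.float64(0.0816), np.float64(0.0815), np.float64(0.0815)] caps [np.float64(0.0841), np.float64(0.0835)] axle [np.float64(0.0688), np.float64(0.0678)]
(515.9, 246.4) tube [np.float64(0.0814), np.float64(0.0817), np.float64(0.0819)] caps [np.float64(0.084), np.float64(0.0842)] axle [np.float64(0.0682), np.float64(0.0672)]
(427.2, 260.6) tube [np.float64(0.0817), np.float64(0.0815), np.float64(0.0817)] caps [np.float64(0.084), np.float64(0.0836)] axle [np.float64(0.0659), np.float64(0.0678)]
t36.7 p [379.4 -35.2 236.6] phi 10.2 F [ 1.  -0.2  0.5] w 40.1 q [ 0.24  0.26 -0.35  2.25  0.15  0.65 -1.62]
  -> [460.0, -377.0, 240.0, 2.0] rel [ 0.019   0.3507 -0.0034] spin 8.2
[318, 126, 21, 19, 276] [ 0.5877 -0.3428  0.1068] [0.0803 0.1238] [ 587.5 -345.2] [20.2 59.6] 81.1
[371, 130, 6, 14, 72] [ 0.4621 -0.3748  0.0958] [0.0756 0.1093] [ 462.4 -378.2] [16.4 14.8] 20.7
[353, 144, 4, 5, 9] [ 0.5114 -0.3499  0.073 ] [0.0722 0.0743] [ 510.8 -346.3] [ 7.7 22.6] 17.8
[433, 160, 20, 26, 254] [ 0.5877 -0.3406  0.1094] [0.0724 0.127 ] [ 588.3 -349. ] [48.1 59.8] 87.0
[432, 174, 3
[... 452 characters left out ...]
.1] 89.2
[447, 211, 6, 8, 17] [ 0.4907 -0.3627  0.0729] [0.0722 0.0739] [ 489.4 -362.6] [15.6 10.6] 25.4
[454, 221, 12, 7, 65] [ 0.4611 -0.3745  0.1074] [0.0738 0.1124] [ 462.2 -377.5] [15.7 14.6] 33.3
[301, 136, 47, 25, 571] [ 0.61   -0.3145  0.06  ] [0.0571 0.0625] [ 594.3 -343.4] [128.8 120.1] 0.6
[339, 138, 31, 7, 116] [ 0.5234 -0.3934  0.0604] [0.0585 0.0625] [ 520.  -393.2] [89.7 29.8] 3.9
[348, 142, 42, 23, 658] [ 0.4543 -0.3271  0.06  ] [0.0573 0.0625] [ 467.8 -347.8] [112.  122.1] 2.1
[416, 152, 51, 70, 1822] [ 0.5764 -0.352   0.0615] [0.0584 0.0646] [ 564.1 -346.3] [185.6 116.3] 2.6
[420, 203, 49, 45, 1409] [ 0.4513 -0.3342  0.0615] [0.0583 0.0647] [ 466.9 -349.4] [113.  117.1] 2.1
```

All three rollers are home: tube tops read 81–82 mm, level, and axle tops about 67 mm. Next is the lever.

Call:
servo_tool(increments=[[[0.04,0.018,0.351,0,8],[0.04,0.018,0.351,0,8],[0.04,0.018,0.351,0,8],[0.04,0.018,0.351,0,8],[0.04,0.018,0.351,0,8],[0.04,0.018,0.351,0,8],[0.04,0.018,0.351,0,8],[0.04,0.018,0.351,0,8],[0.04,0.018,0.351,0,8],[0.04,0.018,0.351,0,8]]])

```text
t: 37.7
eef_pos: [0.464, -0.3799, 0.2362]
eef_rot: [0.0, 1.0, 0.025, -0.0]
force: [-0.6, -0.1, 0.0]
gripper_width: 0.04
```

Call:
servo_tool(increments=[[[0.04,0,0,0,0],[0.04,0,0,0,0],[0.04,0,0,0,0]]])

```text
t: 37.95
eef_pos: [0.4645, -0.3745, 0.2372]
eef_rot: [-0.0, 1.0, 0.027, -0.0]
force: [0.4, 0.2, 0.6]
gripper_width: 0.0403
```

```bash
python3 go.py 460 -378 240 2 460 -378 148 2
```

```text
t38.0 p [ 464.5 -374.5  237.2] phi 3.1 F [0.4 0.2 0.6] w 40.3 q [ 0.72  0.56 -0.2   1.73  0.14  0.87 -1.06]
  -> [460.0, -378.0, 240.0, 2.0] rel [-0.0047  0.0032 -0.0028] spin 1.1
  -> [460.0, -378.0, 148.0, 2.0] rel [0.    0.    0.092] spin 0.0
```

Call:
servo_tool(increments=[[[0.04,-0.0047,0.003,0,1],[0.04,-0.0047,0.003,0.02,1],[0.04,-0.0047,0.003,0.045,1],[0.04,-0.0047,0.003,0.07,1],[0.04,-0.0047,0.003,0.089,1],[0.04,-0.0047,0.003,0.089,1],[0.04,-0.0047,0.003,0.089,1],[0.024,-0.0047,0.003,0.089,1],[0.024,-0.0047,0.003,0.089,1],[0.024,-0.0047,0.003,0.089,1]]], grip_force=30)

```text
t: 38.78
eef_pos: [0.4602, -0.3792, 0.1495]
eef_rot: [0.001, 1.0, 0.017, 0.001]
force: [-0.4, -0.5, 0.2]
gripper_width: 0.024
```

Call:
servo_tool(increments=[[[0.024,-0.002,-0.006,0,0],[0.024,-0.003,-0.012,0,0],[0.024,-0.003,-0.018,0,0],[0.024,-0.003,-0.024,0,0],[0.024,-0.002,-0.03,0,0],[0.024,-0.001,-0.036,0,0],[0.024,0,-0.042,0,0],[0.024,0,-0.048,0,0],[0.024,0.001,-0.054,0,0],[0.024,0.001,-0.054,0,0]]])

```text
t: 39.62
eef_pos: [0.4596, -0.3234, 0.1483]
eef_rot: [-0.0, 1.0, 0.018, 0.0]
force: [-0.4, -0.1, 0.3]
gripper_width: 0.024
```

```bash
python3 go.py 460 -309 148 2; python3 - <<'E'
from meas import *
cap('side','s6.png');c=cv2.imread('pics/s6.png')[100:200,280:420];cv2.imwrite('pics/s6c.png',cv2.resize(c,None,fx=4,fy=4,interpolation=2))
E
```

```text
t39.6 p [ 459.6 -323.4  148.3] phi 2.1 F [-0.4 -0.1  0.3] w 24.0 q [ 0.63  0.64 -0.17  1.88  0.17  0.64 -1.18]
  -> [460.0, -309.0, 148.0, 2.0] rel [ 0.0009 -0.0144  0.0003] spin 0.1
```

View pics/s6c.png

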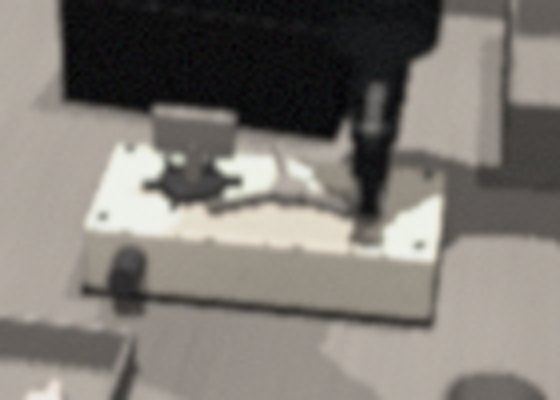

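The lever arm has followed the gripper, from its pivot at (290,185) in the crop to the post under the fingers at (365,215). I'll push on in small steps to the stop.

Call:
servo_tool(increments=[[[0.024,0,-0.003,0,0],[0.024,0.001,-0.006,0,0],[0.024,0.001,-0.009,0,0],[0.024,0.001,-0.011,0,0],[0.024,0.001,-0.013,0,0],[0.024,0.001,-0.013,0,0]]])

```text
t: 40.17
eef_pos: [0.4599, -0.3149, 0.1485]
eef_rot: [0.002, 1.0, 0.016, 0.001]
force: [7.8, -22.7, -11.3]
gripper_width: 0.0244
```

Call:
servo_tool(increments=[[[0.024,0,-0.001,0,0],[0.024,0,-0.001,0,0],[0.024,0,-0.001,0,0]]])

```text
t: 40.42
eef_pos: [0.46, -0.3146, 0.1486]
eef_rot: [0.003, 1.0, 0.016, 0.002]
force: [7.6, -28.6, -13.6]
gripper_width: 0.0238
```

Call:
servo_tool(increments=[[[0.024,0,-0.001,0,0],[0.024,0,-0.001,0,0],[0.024,0,-0.001,0,0]]])

```text
t: 40.67
eef_pos: [0.46, -0.3144, 0.1486]
eef_rot: [0.003, 1.0, 0.016, 0.002]
force: [9.3, -32.8, -16.2]
gripper_width: 0.0245
```

Call:
servo_tool(increments=[[[0.024,0,0.005,0,0],[0.024,0,0.01,0,0],[0.024,0,0.01,0,0],[0.045,0,0.01,0,0],[0.045,0,0.01,0,0],[0.045,0,0.01,0,0],[0.045,0,0.01,-0.03,0],[0.045,0,0.01,-0.06,0],[0.045,0,0.01,-0.09,0],[0.045,0,0.01,-0.09,0]]])

```text
t: 41.5
eef_pos: [0.4614, -0.3204, 0.2434]
eef_rot: [0.002, 1.0, 0.017, 0.003]
force: [0.5, -0.4, 1.1]
gripper_width: 0.0449
```

```bash
python3 go.py 589 -344.5 240 182.5; python3 - <<'E'
from meas import *
[print(*x) for x in blobs('side',(295,115,410,185),.072,.135,mina=5)]
[print('t',*x) for x in blobs('top',(400,140,480,260),.072,.135,mina=5)]
cap('top','t6.png');c=cv2.imread('pics/t6.png')[140:260,395:485]
d=cv2.imread('pics/s6.png')[100:200,280:420];cv2.imwrite('pics/t6c.png',cv2.resize(c,None,fx=4,fy=4,interpolation=2))
E
```

```text
t41.5 p [ 461.4 -320.4  243.4] phi 2.0 F [ 0.5 -0.4  1.1] w 44.9 q [ 0.65  0.5  -0.2   1.83  0.13  0.82 -1.15]
  -> [589.0, -344.5, 240.0, 182.5] rel [0.1267 0.0285 0.0034] spin -180.5
[318, 126, 21, 19, 274] [ 0.5879 -0.3423  0.1066] [0.0802 0.1241] [ 588.8 -342.4] [16.8 59.2] 89.0
[369, 141, 6, 14, 75] [ 0.4604 -0.3134  0.0945] [0.0766 0.1092] [ 460.7 -315.1] [14.8 15.9] 1.2
[349, 144, 4, 5, 8] [ 0.5235 -0.3438  0.0727] [0.0722 0.0737] [ 522.6 -342.4] [ 4.8 20.9] 28.3
t [431, 160, 21, 30, 274] [ 0.5866 -0.3405  0.1042] [0.0725 0.1268] [ 587.9 -345.2] [51.9 59.9] 75.2
t [433, 188, 16, 21, 78] [ 0.5226 -0.3428  0.0737] [0.0722 0.0768] [ 533.7 -343.2] [57.3 26.2] 15.0
t [431, 226, 9, 3, 12] [ 0.4549 -0.3145  0.0927] [0.0758 0.1116] [ 455.6 -315.5] [11.1  4.4] 78.0
```

View pics/t6c.png

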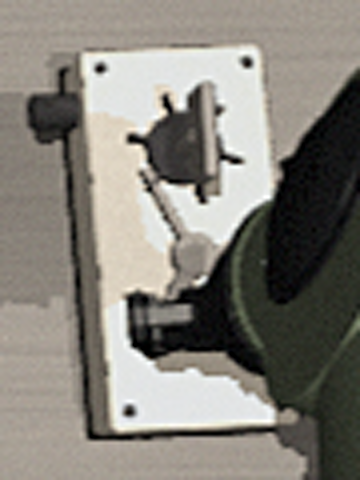

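The pawl nose has swung over to the wheel at (145,170). The post now measures (461,-315), a swing of about 1.0 rad, so the lever is at its stop. Next is the key.

Call:
servo_tool(increments=[[[0.045,0.1267,0.0285,0,-70],[0.045,0.1267,0.0285,0,-70],[0.045,0.1267,0.0285,0,-70],[0.045,0.1267,0.0285,0,-70],[0.045,0.1267,0.0285,0,-70],[0.045,0.1267,0.0285,0,-70],[0.045,0.1267,0.0285,0,-70],[0.045,0.1267,0.0285,0,-70],[0.045,0.1267,0.0285,0,-70],[0.045,0.1267,0.0285,0,-70]]])

```text
t: 42.48
eef_pos: [0.5871, -0.3436, 0.2365]
eef_rot: [-0.001, 0.807, 0.59, -0.0]
force: [0.5, -0.6, -0.3]
gripper_width: 0.0449
```

Call:
servo_tool(increments=[[[0.045,0,0,0,-70],[0.045,0,0,0,-70],[0.045,0,0,0,-70],[0.045,0,0,0,-70],[0.045,0,0,0,-70],[0.045,0,0,0,-70],[0.045,0,0,0,-70],[0.045,0,0,0,-70],[0.045,0,0,0,-70],[0.045,0,0,0,-70]]])

```text
t: 43.32
eef_pos: [0.5871, -0.3435, 0.2366]
eef_rot: [-0.001, 0.322, 0.947, 0.001]
force: [-0.2, -0.3, -0.1]
gripper_width: 0.0449
```

Call:
servo_tool(increments=[[[0.045,0,0,0,-40],[0.045,0,0,0,-40],[0.045,0,0,0,-40],[0.045,0,0,0,-40],[0.045,0,0,0,-40],[0.045,0,0,0,-40],[0.045,0,0,0,-40],[0.045,0,0,0,-40]]])

```text
t: 43.98
eef_pos: [0.5872, -0.3437, 0.2369]
eef_rot: [-0.001, -0.016, 1.0, 0.001]
force: [0.8, -0.8, -0.2]
gripper_width: 0.0452
```

```bash
cat > key.py <<'E'
from meas import *
for n,b in(('side',(295,110,410,185)),('top',(400,140,480,260))):
    p,d,m=cap(n);W=cloud(m,d);u0,v0,u1,v1=b;Q=W[v0:v1,u0:u1].reshape(-1,3);Q=Q[(Q[:,2]>.116)&(Q[:,2]<.132)&(np.hypot(Q[:,0]-.589,Q[:,1]+.345)<.045)]
    if len(Q)<8: print(n,len(Q)); continue
    r=cv2.minAreaRect((Q[:,:2]*1000).astype(np.float32)); c=Q[:,:2].mean(0);w,v=np.linalg.eigh(np.cov((Q[:,:2]-c).T)); print(n,len(Q),'z',np.round(np.percentile(Q[:,2],[5,50,95]),3),'rect',np.round(r[0],1),np.round(r[1],1),round(r[2],1),'heading %.1f'%(np.degrees(np.arctan2(v[1,1],v[0,1]))%180))
E
python3 key.py; python3 go.py 589 -344.5 240 182.5 589 -344.5 161 182.5
```

```text
side 77 z [0.117 0.121 0.125] rect [ 588.2 -345.6] [57.5 14.9] 2.2 heading 2.0
top 58 z [0.117 0.125 0.128] rect [ 576.3 -343.9] [34.1  9.8] 1.3 heading 177.4
t44.1 p [ 587.3 -343.8  237.6] phi -178.2 F [0.3 0.9 0.2] w 44.8 q [ 0.96  0.84 -0.91  1.47  0.69  1.18  1.55]
  -> [589.0, -344.5, 240.0, 182.5] rel [-0.0016 -0.0007 -0.0024] spin -360.7
  -> [589.0, -344.5, 161.0, 182.5] rel [-0.     0.     0.079] spin 0.0
```

Call:
servo_tool(increments=[[[0.045,-0.0015,-0.0007,0.02,-0.5],[0.045,-0.0015,-0.0007,0.04,-0.5],[0.045,-0.0015,-0.0007,0.06,-0.5],[0.045,-0.0015,-0.0007,0.076,-0.5],[0.045,-0.0015,-0.0007,0.076,-0.5],[0.045,-0.0015,-0.0007,0.076,-0.5]]])

```text
t: 44.58
eef_pos: [0.5889, -0.3444, 0.162]
eef_rot: [-0.0, -0.021, 1.0, 0.0]
force: [-0.5, -0.0, 0.3]
gripper_width: 0.0447
```

Call:
servo_tool(increments=[[[0.0,0,0,0,0],[0.0,0,0,0,0],[0.0,0,0,0,0],[0.0,0,0,0,0],[0.0,0,0,0,0],[0.0,0,0,0,0],[0.0,0,0,0,0],[0.0,0,0,0,0],[0.0,0,0,0,0],[0.0,0,0,0,0]]], grip_force=60)

```text
t: 45.42
eef_pos: [0.5894, -0.3465, 0.1638]
eef_rot: [0.001, -0.021, 1.0, -0.002]
force: [1.6, -7.5, 4.3]
gripper_width: 0.0104
```

```bash
python3 go.py; python3 -c "
from h import *
print(ctrl.observe()['ft_torque'])"
```

```text
t45.4 p [ 589.4 -346.5  163.8] phi -177.6 F [ 1.6 -7.5  4.3] w 10.4 q [ 0.94  0.92 -0.87  1.51  0.76  1.07  1.51]
[-1.74854876 -0.24963849  0.04528739]
```

Call:
servo_tool(increments=[[[0.0,0,-0.002,0,0],[0.0,0,-0.002,0,0],[0.0,0,-0.002,0,5],[0.0,0,-0.002,0,10],[0.0,0,-0.002,0,15],[0.0,0,-0.002,0,20],[0.0,0,-0.002,0,25],[0.0,0,-0.002,0,30],[0.0,0,-0.002,0,30]]])

```text
t: 46.17
eef_pos: [0.5896, -0.3466, 0.1638]
eef_rot: [0.001, 0.241, 0.971, -0.0]
force: [-1.0, 0.9, 6.2]
gripper_width: 0.0102
```

```bash
python3 go.py; python3 key.py; python3 -c "
from h import *
print(ctrl.observe()['ft_torque'])"
```

```text
t46.2 p [ 589.6 -346.6  163.8] phi 152.1 F [-1.   0.9  6.2] w 10.2 q [ 0.89  0.88 -0.76  1.51  0.67  1.02  1.04]
side 80 z [0.117 0.123 0.13 ] rect [ 579.1 -335.6] [40.9 30.4] 43.7 heading 31.1
top 65 z [0.117 0.125 0.128] rect [ 577.7 -337.5] [30.7 23.1] 3.6 heading 150.1
[ 0.24992533  0.31414819 -0.00337442]
```

Call:
servo_tool(increments=[[[0.0,0,0,0,6],[0.0,0,0,0,12],[0.0,0,0,0,18],[0.0,0,0,0,24],[0.0,0,0,0,30],[0.0,0,0,0,36],[0.0,0,0,0,42],[0.0,0,0,0,48],[0.0,0,0,0,54],[0.0,0,0,0,60]]])

```text
t: 47.1
eef_pos: [0.59, -0.3463, 0.1638]
eef_rot: [0.001, 0.693, 0.721, 0.001]
force: [0.5, 2.0, 6.9]
gripper_width: 0.0103
```

Call:
servo_tool(increments=[[[0.0,0,0,0,6],[0.0,0,0,0,12],[0.0,0,0,0,18],[0.0,0,0,0,24],[0.0,0,0,0,30],[0.0,0,0,0,30]]])

```text
t: 47.6
eef_pos: [0.5902, -0.3463, 0.1638]
eef_rot: [0.001, 0.856, 0.517, 0.001]
force: [3.8, 1.8, 6.9]
gripper_width: 0.0103
```

Call:
servo_tool(increments=[[[0.045,0,0,0,0],[0.045,0,0,0,0],[0.045,0,0,0,0],[0.045,0,0,0,0],[0.045,0,0,0,0],[0.045,0,0,-0.04,0],[0.045,0,0,-0.075,0],[0.045,0,0,-0.075,0]]])

```text
t: 48.27
eef_pos: [0.591, -0.3475, 0.2439]
eef_rot: [0.003, 0.855, 0.519, 0.002]
force: [0.3, -0.1, 1.1]
gripper_width: 0.0451
```

```bash
python3 go.py; python3 key.py; python3 - <<'E'
from h import *
cap('side','s7.png');c=cv2.imread('pics/s7.png')[90:200,280:420];cv2.imwrite('pics/s7c.png',cv2.resize(c,None,fx=4,fy=4,interpolation=2))
E
```

```text
t48.3 p [ 591.  -347.5  243.9] phi 62.5 F [ 0.3 -0.1  1.1] w 45.1 q [ 0.71  0.71 -0.43  1.47  0.33  1.03 -0.28]
side 64 z [0.117 0.123 0.126] rect [ 588.4 -344. ] [63.6 12.7] 62.5 heading 62.3
top 57 z [0.117 0.125 0.128] rect [ 595.7 -331.4] [29.8  9.4] 64.6 heading 62.7
```

View pics/s7c.png

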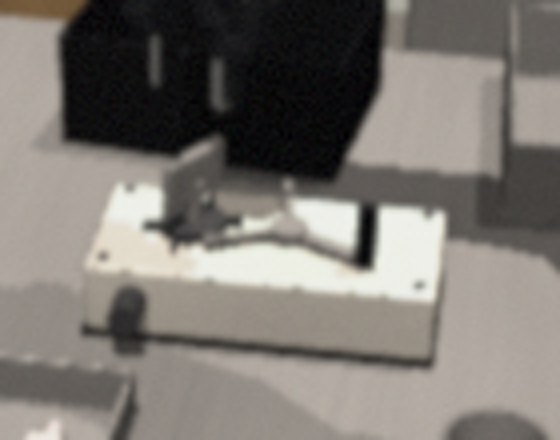

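The released key stays at heading 62°, 120° on from its start, so the ratchet holds. The lever is still over, with its post at (365,235).

Call:
servo_tool(increments=[[[0.045,0,0,0.03,0],[0.045,0,0,0.06,0],[0.045,0,0,0.076,0],[0.045,0,0,0.076,0],[0.045,0,0,0.076,0],[0.0,0,0,0.076,0],[0.0,0,0,0.076,0],[0.0,0,0,0.076,0],[0.0,0,0,0.076,0],[0.0,0,0,0.076,0]]])

```text
t: 49.25
eef_pos: [0.5898, -0.3471, 0.1627]
eef_rot: [0.001, 0.855, 0.519, 0.001]
force: [2.1, -0.9, 7.7]
gripper_width: 0.0107
```

Call:
servo_tool(increments=[[[0.0,0,0,0,0],[0.0,0,0,0,0],[0.0,0,0,0,0],[0.0,0,0,0,5],[0.0,0,0,0,10],[0.0,0,0,0,15],[0.0,0,0,0,20],[0.0,0,0,0,25],[0.0,0,0,0,30],[0.0,0,0,0,30]]])

```text
t: 50.08
eef_pos: [0.5898, -0.347, 0.1627]
eef_rot: [0.001, 0.961, 0.277, 0.001]
force: [1.2, -1.2, 5.7]
gripper_width: 0.0106
```

Call:
servo_tool(increments=[[[0.0,0,0,0,6],[0.0,0,0,0,12],[0.0,0,0,0,18],[0.0,0,0,0,24],[0.0,0,0,0,30],[0.0,0,0,0,36],[0.0,0,0,0,42],[0.0,0,0,0,48],[0.0,0,0,0,50],[0.0,0,0,0,50]]])

```text
t: 50.92
eef_pos: [0.5898, -0.3467, 0.1627]
eef_rot: [0.0, 0.988, -0.154, 0.001]
force: [1.0, 0.4, 8.5]
gripper_width: 0.0102
```

Call:
servo_tool(increments=[[[0.045,0,0,0,0],[0.045,0,0,0,0],[0.045,0,0,0,0],[0.045,0,0,0,0],[0.045,0,0,0,0],[0.045,0,0,-0.04,0],[0.045,0,0,-0.075,0],[0.045,0,0,-0.075,0]]])

```text
t: 51.58
eef_pos: [0.5909, -0.3479, 0.243]
eef_rot: [0.001, 0.988, -0.153, 0.004]
force: [0.1, 0.0, 0.5]
gripper_width: 0.0448
```

```bash
python3 go.py; python3 key.py
```

```text
t51.6 p [ 590.9 -347.9  243. ] phi -17.5 F [0.1 0.  0.5] w 44.8 q [ 0.48  0.68 -0.05  1.48  0.04  0.97 -1.46]
side 71 z [0.117 0.122 0.126] rect [ 588.3 -344.4] [14.2 58.9] 68.3 heading 163.1
top 90 z [0.117 0.125 0.129] rect [ 584.3 -342.4] [ 9.5 50.9] 72.3 heading 161.9
```

Call:
servo_tool(increments=[[[0.045,0,0,0.03,0],[0.045,0,0,0.06,0],[0.045,0,0,0.076,0],[0.045,0,0,0.076,0],[0.045,0,0,0.076,0],[0.0,0,0,0.076,0],[0.0,0,0,0.076,0],[0.0,0,0,0.076,0],[0.0,0,0,0.076,0],[0.0,0,0,0.076,0]]])

```text
t: 52.52
eef_pos: [0.5896, -0.3468, 0.1617]
eef_rot: [0.0, 0.988, -0.152, 0.001]
force: [-0.9, 0.6, 7.4]
gripper_width: 0.0105
```

Call:
servo_tool(increments=[[[0.0,0,0,0,0],[0.0,0,0,0,0],[0.0,0,0,0,0],[0.0,0,0,0,5],[0.0,0,0,0,10],[0.0,0,0,0,15],[0.0,0,0,0,20],[0.0,0,0,0,25],[0.0,0,0,0,30],[0.0,0,0,0,30]]])

```text
t: 53.35
eef_pos: [0.5897, -0.3465, 0.1617]
eef_rot: [-0.0, 0.914, -0.405, 0.001]
force: [-0.9, 2.4, 6.8]
gripper_width: 0.0108
```

Call:
servo_tool(increments=[[[0.0,0,0,0,2],[0.0,0,0,0,4],[0.0,0,0,0,6],[0.0,0,0,0,8],[0.0,0,0,0,8]]])

```text
t: 53.77
eef_pos: [0.5898, -0.3465, 0.1617]
eef_rot: [-0.0, 0.884, -0.467, 0.001]
force: [0.2, 2.1, 6.6]
gripper_width: 0.0106
```

```bash
python3 go.py;python3 -c "
from h import *
s=ctrl.observe();print(s['ft_torque'],s['tau'])"
```

```text
t53.8 p [ 589.8 -346.5  161.7] phi -55.6 F [0.2 2.1 6.6] w 10.6 q [ 0.37  0.78  0.12  1.54 -0.11  0.83 -2.01]
[0.52472205 0.12247709 0.18416175] [ 9.27348621e-01 -1.05053945e+02  8.78398061e+00 -3.05558646e+01
  7.54859461e-02 -5.02573717e-01 -1.10502496e+00]
```

Call:
servo_tool(increments=[[[0.0,0,0,0,2],[0.0,0,0,0,2],[0.0,0,0,0,4],[0.0,0,0,0,4]]])

```text
t: 54.1
eef_pos: [0.5898, -0.3465, 0.1617]
eef_rot: [-0.0, 0.868, -0.497, 0.001]
force: [1.2, 1.3, 7.3]
gripper_width: 0.0104
```

```bash
python3 go.py;python3 -c "
from h import *
s=ctrl.observe();print(s['ft_torque'],s['tau'])"; python3 key.py
```

```text
t54.1 p [ 589.8 -346.5  161.7] phi -59.6 F [1.2 1.3 7.3] w 10.4 q [ 0.36  0.78  0.14  1.54 -0.13  0.83 -2.06]
[0.58491369 0.06996067 0.1218274 ] [   1.19973879 -104.99008656    9.31410849  -30.4335022     0.18671048
   -0.47621984   -0.88204287]
side 88 z [0.117 0.123 0.131] rect [ 588.8 -341. ] [33.8 40.3] 75.4 heading 15.9
top 70 z [0.118 0.125 0.129] rect [ 582.1 -332.2] [27.1 24.8] 89.9 heading 125.9
```

Call:
servo_tool(increments=[[[0.0,0,0,0,2],[0.0,0,0,0,2],[0.0,0,0,0,4],[0.0,0,0,0,4]]])

```text
t: 54.53
eef_pos: [0.5898, -0.3464, 0.1617]
eef_rot: [-0.0, 0.85, -0.527, 0.001]
force: [-0.2, 1.5, 7.3]
gripper_width: 0.0107
```

```bash
python3 go.py;python3 -c "
from h import *
s=ctrl.observe();print(s['ft_torque'],s['tau'][-1])"
```

```text
t54.5 p [ 589.8 -346.4  161.7] phi -63.6 F [-0.2  1.5  7.3] w 10.7 q [ 0.35  0.78  0.16  1.54 -0.15  0.83 -2.12]
[0.48754653 0.01455025 0.32111258] -1.1011525243520737
```

Call:
servo_tool(increments=[[[0.0,0,0,0,2],[0.0,0,0,0,2],[0.0,0,0,0,4],[0.0,0,0,0,4]]])

```text
t: 54.87
eef_pos: [0.5899, -0.3466, 0.1617]
eef_rot: [-0.0, 0.831, -0.556, 0.001]
force: [0.2, 1.4, 7.3]
gripper_width: 0.0108
```

```bash
python3 go.py;python3 -c "
from h import *
s=ctrl.observe();print(s['ft_torque'],s['tau'][-1])"; python3 key.py
```

```text
t54.9 p [ 589.9 -346.6  161.7] phi -67.6 F [0.2 1.4 7.3] w 10.8 q [ 0.34  0.78  0.17  1.54 -0.17  0.83 -2.17]
[ 0.31332005 -0.06517926  0.71527192] -1.626795195043087
side 88 z [0.117 0.124 0.131] rect [ 589.  -339.7] [34.4 42.4] 75.0 heading 15.4
top 64 z [0.117 0.125 0.129] rect [ 583.5 -332.7] [19.9 31.9] 63.1 heading 133.5
```

Call:
servo_tool(increments=[[[0.0,0,0,0,2],[0.0,0,0,0,2],[0.0,0,0,0,2]]])

```text
t: 55.22
eef_pos: [0.59, -0.3466, 0.1617]
eef_rot: [-0.0, 0.822, -0.569, 0.001]
force: [0.6, 0.3, 7.4]
gripper_width: 0.0108
```

```bash
python3 go.py;python3 -c "
from h import *
s=ctrl.observe();print(s['ft_torque'],s['tau'][-1])"
```

```text
t55.2 p [ 590.  -346.6  161.7] phi -69.4 F [0.6 0.3 7.4] w 10.8 q [ 0.33  0.78  0.18  1.54 -0.18  0.83 -2.2 ]
[ 0.25079227 -0.24266906  1.2124943 ] -1.4368439465761185
```

Call:
servo_tool(increments=[[[0.045,0,0,0,0],[0.045,0,0,0,0],[0.045,0,0,0,0],[0.045,0,0,0,0],[0.045,0,0,0,0],[0.045,0,0,-0.04,0],[0.045,0,0,-0.08,0],[0.045,0,0,-0.12,0],[0.045,0,0,-0.12,0]]])

```text
t: 55.97
eef_pos: [0.5908, -0.3482, 0.2883]
eef_rot: [-0.001, 0.821, -0.57, 0.005]
force: [-0.0, -0.2, 0.2]
gripper_width: 0.0451
```

```bash
python3 go.py; python3 key.py; python3 chk.py; python3 see.py | head -6; python3 - <<'E'
from h import *
a=cap('side','s8.png')
E
```

```text
t56.0 p [ 590.8 -348.2  288.3] phi -69.6 F [-0.  -0.2  0.2] w 45.1 q [ 0.31  0.64  0.22  1.45 -0.15  1.05 -2.22]
side 49 z [0.117 0.123 0.125] rect [ 589.7 -345.8] [ 8.4 64.1] 32.0 heading 121.8
top 90 z [0.121 0.125 0.129] rect [ 588.9 -344.3] [ 8.9 59.9] 31.5 heading 121.8
(604.4, 232.8) tube [np.float64(0.0813), np.float64(0.0819), np.float64(0.0817)] caps [np.float64(0.0838), np.float64(0.0838)] axle [np.float64(0.0673), np.float64(0.0678)]
(515.9, 246.4) tube [np.float64(0.0816), np.float64(0.0817), np.float64(0.0812)] caps [np.float64(0.0839), np.float64(0.0834)] axle [np.float64(0.0675), np.float64(0.0673)]
(427.2, 260.6) tube [np.float64(0.0819), np.float64(0.0818), np.float64(0.0816)] caps [np.float64(0.084), np.float64(0.0837)] axle [np.float64(0.0676), np.float64(0.0668)]
pan side
[253, 193, 23, 39, 320] [ 0.6964 -0.0622  0.028 ] [0.0203 0.0307] [697.5 -73.5] [ 24.9 153.2] 0.0
[275, 195, 20, 39, 320] [ 0.6425 -0.0656  0.0278] [0.0213 0.0306] [643.  -75.7] [151.8  23.6] 89.8
pan top
[306, 138, 55, 10, 453] [ 0.6955 -0.0711  0.029 ] [0.0195 0.0328] [696.4 -71.2] [148.   26.1] 89.7
[308, 157, 55, 10, 453] [ 0.6414 -0.0756  0.0291] [0.0208 0.0327] [643. -76.] [ 25.7 146.9] 0.4
```

View pics/s8.png

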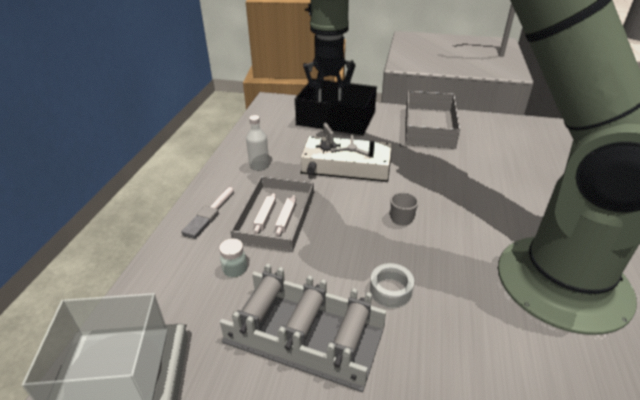

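Blade heading is 121.8°, which is 240.6° of turn or 4.2 rad, the key's stop. The picture shows the rollers in the track at (262,297), (305,313) and (352,327), the bars in the pan, and the bystanders in place.

```bash
python3 - <<'E'
from meas import *
[print(*x) for x in blobs('side',(360,115,410,185),.076,.135,mina=30)]
print(ctrl.finish_job())
E
```

```text
[369, 141, 6, 13, 69] [ 0.4605 -0.3145  0.0963] [0.0792 0.1097] [ 460.  -315.1] [15.  12.8] 20.3
the job is handed in; nothing more can be done
None
```

I finished the whole job in the order you asked, and handed it in at about 56 s of the 210 s allowed. `finish_job` reports no verdict.

- **Transit bars:** both are lying flat in the pan, 54 mm apart. Both cameras agreed on this.
- **Rollers:** all three are home. Their tubes are level with tops at 81–82 mm (81 expected), and the axle tops are at about 67 mm at both ends (67 expected).
- **Ratchet lever:** I pushed it to its stop, where it held against about 33 N. The post swung about 1.0 rad and measured the same just before I handed in.
- **Winding key:** I wound it clockwise in three strokes with regrasps until the torque climbed to 1.2 N m at the stop. After release, both cameras read a blade heading of 121.8°, which is 240.6° of turn or 4.2 rad.
- **Bystanders:** the jar, tape and cup looked undisturbed in the last picture. I didn't measure them separately.

**Disagreements:**
- The top camera read roller heights 3–4 mm higher than the side camera, so I used the side camera, which agreed with the given sizes.
- At the end of the winding, the gripper had turned about 11° further than the blade because the grip twisted, so I judged the key by the camera reading.

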